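# Change over the work in the ratchet panel clamp

### The arm

A 6-joint arm with a two-finger parallel gripper is mounted at the origin on the work surface. World frame = base frame: x ahead of the robot, y to its left, z up, the work surface at z = 0. Lengths are in m, angles in rad, forces in N, time in s.
With the tool pointing down it reaches from about 0.3 to 0.825 m from the base axis. Payload 5.4 kg.
Tool frame: the origin (TCP) lies on the centre line of the jaws, within the pads' length; the fingertips stand 8 mm ahead of it and the grasp point (between the pads) lies 11 mm behind it; x points along the fingers, y is the direction in which the jaws open and shut, and the axes are right-handed (so a half turn about x gives the same grasp; the last joint's range is limited). The gripper opens to 92 mm and grips with 3 to 60 N. Pads are 20 mm wide; open, the fingers measure 128 mm over their backs; the gripper's body (75 mm by 189 mm) begins 69 mm behind the grasp point.
Start: joints at [-1.315, 0.158, 1.597, -0, 1.386, -0.21], TCP at [0.258, -0.514, 0.223] pointing down, gripper open.
Joint ranges: [-2.91, 2.91], [-0.94, 2.29], [0.18, 2.7], [-1.29, 4.43], [0.17, 2.64], [-3, 3]. Speed limits (rad/s): [2.57, 2.57, 3.14, 3.14, 3.14, 3.14].

### API

Orientations are given as a unit quaternion [w, x, y, z].
In Python, from cell import arm, vision gives the robot as it stands.
- The arm moves only by the tool servo_tool, never from a script. Its argument "steps" is a list of rows, each a list of 6 numbers: the shift along the world's x, y, z in units of 25 mm (1.0 is 25 mm), then the turn, a rotation vector about the world's x, y, z in units of 8 degrees (1.0 is 8 degrees). A call has 1 to 12 rows; each row shifts and turns the commanded pose from where the row before left it; what a row does not reach is not made up. A row lasts 1/10 s, in which the tool goes at most 50 mm and 8.59 degrees, less where a joint would pass 70% of its speed; a pose out of reach is approached as far as the arm can. A call is refused whole if a number of a shift passes 1 or a number of a turn 1, either way. A call with a gripper value outside its range is refused whole. "fingers" is the finger opening in mm, from 0 to 91.9, set as the call begins (left out, the last holds). The fingers move at their own pace and stop on an object; "newtons" is the grip in N (left out, the last holds). Time passes only in rows, so rows that do not move let the fingers close. It gives the time, the measured TCP pose, the force and the opening at its end, in the units of the state.
- arm.read_state(): the state, without advancing time (a new reading comes with each control period).
- vision.grab_frame(name): name is "scene" or "top"; returns a dict with "pixels" (480x640x3 uint8, blue, green, red), "fovy" (degrees; the focal length in pixels is half the picture's height over the tangent of half this angle, whatever the lens; pixels are square), "cx", "cy" (the principal point, pixels), "camera_from_world" (4x4, takes a point from world to camera coordinates). Camera axes: x right, y up, looking along -z (the intrinsics and any distortion apply to the point x, -y, -z); pixel columns grow to the right and rows downward; lengths in m; the calibration is good to about 2 mm. A picture is of the moment at which its call begins. There is no depth.
- arm.hand_in(): hands the job in, once; it reports no verdict.
The state is a dict: "t": time; "q": joint angles; "qd": joint speeds; "tau": joint torques, N m; "tool_pos": TCP position; "ee_rot": TCP orientation; "wrist_force": force on the tool from outside, world axes, zero at the start; "moment": the same for the moment, N m; "grip_width": finger opening in m.
Only numpy, scipy, OpenCV 4.12 (cv2) and the standard library are available. Lean on these libraries where they do the work, as an engineer would, in place of code of your own. Each camera call takes 0.05 s, during which the arm holds its last target.

### The job

Change over the work in the ratchet clamp: lift out the finished inlaid plaque and lay it flat in the wooden tray, then take the dark walnut blank from the sloping rack, lay it flat and square across the two rails between fence and jaw, and swing the keeper arm down onto it by its ball knob. Then clamp up with exactly four full strokes of the red lever, down to its stop and letting it spring right back up each time, so that the jaw drives the blank home against the fence. Do not drop or throw the pieces, and leave the pale blank, the glue bottle, the sanding block and the brush where they are.

Things in the scene. Friction and masses are not known exactly. Their poses are not given: they have to be found in the camera images.
- clamp: Ratchet panel clamp fixed to the bench, wooden base 290 x 165 mm. Origin on the bench under the base's middle; x = clamping direction, from the lever to the fixed fence, z up. Two steel rails along x (24 mm wide, at y = -62 and +62 mm, tops 40 mm above the bench) carry the work; between them, in the working area, nothing is higher than 30 mm. The lever's housing: x = -138 to -55, |y| < 30, up to 80 mm high.
- bed (a point): Middle of the open clamp: on the level of the rail tops (40 mm above the bench), midway between the rails, 52 mm before the fence. Axes as the clamp's.
- fence (a point): Point in the plane of the fence faces (clamp x = +90 mm), midway between the rails, on the level of their tops. The fence is two stubs, one over each rail, 72 mm high above the bench; between them 92 mm are free, so fingers can reach around a piece in the middle. Axes as the clamp's.
- jaw_face (a point): Point in the plane of the jaw's sprung pads, midway between the rails, on the level of their tops; at the start 104.5 mm from the fence, moves with the jaw. The jaw is two stubs like the fence, 71 mm high, 92 mm free between. The pads give up to 16 mm (1.5 N per mm). After four strokes they hold the 60 mm wide blank against the fence, squeezed 3 to 4 mm.
- jaw (a joint): Travel of the jaw towards the fence (m), 0 at the start. Each full stroke of the lever advances it by one tooth, 12 mm (0.012, 0.024, 0.036, 0.048); a ratchet keeps it there.
- lever (a joint): Angle of the sprung lever (rad): 0 at rest, sloping 25 degrees up from its pivot towards the clamp's -x; grows as its end is pressed down; stop at 0.39. Pivot at the clamp's x = -95, y = 0, 65 mm above the bench; 140 mm to the end of the red grip. Pressing takes about 4 to 8 N at the grip. The ratchet catches the next tooth only once the lever has sprung back to below about 0.08.
- lever_press (a point): Where to press: point on the upper face of the lever's red grip (75 long, 28 wide, 18 mm thick), 110 mm from the pivot. Moves with the lever; at rest 119 mm above the bench, about 79 mm when fully pressed. At rest its axes are the clamp's.
- keeper (a joint): Angle of the keeper arm (rad): 0 = level, lying on a 22 mm thick piece on the rails; grows as it swings up and over to the clamp's -y side; at the start it stands open at 1.75 to 2.1. A stiff hinge: it stays where it is left and needs 2 to 3 N at the knob.
- keeper_hinge (a point): Point on the keeper arm's hinge axis, which runs along the clamp's x, at the clamp's x = +55, y = -112 mm, 68 mm above the bench. The arm is a bar 22 mm wide, 12 mm thick and 112 mm long.
- keeper_ball (a point): Centre of the black ball knob (32 mm diameter) of the keeper arm. With the arm level it is 115 mm from the hinge axis towards the clamp's +y and 38 mm above the axis; with the arm level the ball's underside is 16 mm above the arm's upper face.
- plaque: Finished plaque of mid-brown wood with dark inlaid border and three diamonds, 170 x 60 x 22 mm, 0.15 kg. Origin in the centre of its underside, x along its length, z up through the inlaid face. At the start it lies loose across the rails of the open clamp, its length about along the clamp's y.
- tray: Low open wooden tray, fixed, 230 (x) x 160 (y) mm outside, 8 mm walls, 22 mm high. Origin in the centre of its underside.
- tray_floor (a point): Centre of the tray's inner floor, 8 mm above the bench. Axes as the tray's.
- blank_dark: Dark walnut blank, plain block 170 x 60 x 22 mm, 0.15 kg. Origin in the centre of its underside, x along its length, z normal to its face. At the start it lies flat on the sloping rack, its x axis pointing up the slope.
- blank_pale: Pale blank of the same size and frame, beside the dark one on the rack (left or right of it, centres 105 mm apart). Stays there.
- rack: Sloping plywood stock rack, fixed, 200 mm wide (y). Origin on the bench under its middle; the shelf rises at 35 degrees towards its +x, from 30 mm above the bench at x = -80 mm to 139 mm at x = +76 mm; a lip that stands 14 mm out of the shelf along the lower edge holds the blanks.
- glue: White glue bottle, 58 mm diameter, 165 mm tall, origin in the centre of its underside. Bystander.
- sanding_block: Cork sanding block 115 x 66 x 22 mm. Bystander.
- glue_brush: Brush, 190 mm long, lying down. Bystander.
There are look-alikes about, which are no part of the job. Leave any purple look-alike of the blank_dark alone.

How it is judged:
On the way, in this order (a step that is already met when the one before it is completed fails the run):
1. the finished plaque lies flat in the tray, let go (x of plaque in the frame of tray between -0.075 and 0.075 m and y of plaque in the frame of tray between -0.06 and 0.06 m and z of plaque in the frame of tray between 0.004 and 0.014 m and angle between plaque's own z axis and vertical below 0.06 rad and contact force between the fingers and plaque below 0.3 N and linear speed of plaque below 0.03 m/s), for 0.2 s.
2. the dark blank lies flat on the clamp's rails between fence and jaw, let go (y of blank_dark in the frame of clamp between -0.03 and 0.03 m and z of blank_dark in the frame of clamp between 0.036 and 0.045 m and angle between blank_dark's own z axis and vertical below 0.06 rad and angle between the x axis of blank_dark and the y axis of clamp, either way round below 0.15 rad and x of blank_dark in the frame of clamp between 0.012 and 0.066 m and contact force between the fingers and blank_dark below 0.3 N and linear speed of blank_dark below 0.03 m/s), for 0.2 s.
3. the keeper arm is down on the blank (value of joint keeper below 0.06 rad), for 0.2 s.
4. stroke one: the lever is pressed down to its stop, the jaw has come on one tooth (value of joint lever above 0.33 rad and value of joint jaw between 0.0085 and 0.018 m).
5. the lever has sprung back up after stroke one (value of joint lever below 0.08 rad), for 0.02 s.
6. stroke two: the lever is pressed down to its stop again, the jaw has come on two teeth (value of joint lever above 0.33 rad and value of joint jaw between 0.0205 and 0.03 m).
7. the lever has sprung back up after stroke two (value of joint lever below 0.08 rad), for 0.02 s.
8. stroke three: the lever is pressed down to its stop again, the jaw has come on three teeth (value of joint lever above 0.33 rad and value of joint jaw between 0.0325 and 0.042 m).
9. the lever has sprung back up after stroke three (value of joint lever below 0.08 rad), for 0.02 s.
10. stroke four: the lever is pressed down to its stop again, the jaw has come on four teeth (value of joint lever above 0.33 rad and value of joint jaw between 0.0445 and 0.054 m).
At the end, for the whole second after the job is handed in: Plaque flat in the tray; dark blank flat and square (0.15 rad) on both rails, centred within 30 mm, within 6 mm of the fence; keeper down (under 0.06 rad); jaw exactly four teeth on (44.5 to 54 mm); lever up (under 0.08 rad); all at rest, let go; pale blank within 30 mm of its place (x of plaque in the frame of tray between -0.075 and 0.075 m and y of plaque in the frame of tray between -0.06 and 0.06 m and z of plaque in the frame of tray between 0.004 and 0.014 m and angle between each of plaque, blank_dark's own z axis and vertical below 0.06 rad and y of blank_dark in the frame of clamp between -0.03 and 0.03 m and z of blank_dark in the frame of clamp between 0.036 and 0.045 m and angle between the x axis of blank_dark and the y axis of clamp, either way round below 0.15 rad and x of blank_dark in the frame of clamp between 0.054 and 0.066 m and value of joint keeper below 0.06 rad and value of joint jaw between 0.0445 and 0.054 m and value of joint lever below 0.08 rad and linear speed of each of plaque, blank_dark below 0.03 m/s and distance of blank_pale from where it was at the start of the episode below 0.03 m); the robot touches nothing.
It fails at once if the jaw goes on past the fourth tooth (a fifth stroke, over 54 mm) (value of joint jaw above 0.054 m).
It fails at once if the plaque or the dark blank is dropped or thrown (faster than 1.2 m/s) (linear speed of any of plaque, blank_dark above 1.2 m/s).
It fails at once if the pale blank is moved over 30 mm, or the glue bottle, sanding block or brush over 50 mm (distance of blank_pale from where it was at the start of the episode above 0.03 m or distance of any of glue, sanding_block, glue_brush from where it was at the start of the episode above 0.05 m).
It also fails if it takes over 72 s, if anything falls off the work surface, if the arm or the gripper's body presses on something with over 40 N, if the wrist force passes 120 N, or if a joint passes its speed limit or range.

## Working session

There is one attempt and no reset: what is moved stays moved. The work goes in short steps, Python scripts to look and compute and a tool call to move; the robot and the scene stay as the last step left them, time stands still between calls to the robot, and variables do not carry over. Pictures are saved under pics/ and viewed, and the job is handed in when it is done.

Besides the shell and the picture viewer there is one more tool, called after ">>>" as name(argument=value, ...) on one line, values as JSON. servo_tool: Moves the arm, as the interface text tells. Its arguments: {"type":"object","properties":{"steps":{"type":"array","items":{"type":"array","items":{"type":"number"}}},"fingers":{"type":"number"},"newtons":{"type":"number"}},"required":["steps"]}

```bash
ls; mkdir -p pics
python3 - <<'E'
from cell import arm, vision
import cv2,pickle
for n in("scene","top"):
    f=vision.grab_frame(n); cv2.imwrite(f"pics/{n}0.png",f["pixels"]); print(n,f["fovy"],f["cx"],f["cy"],f.keys()); print(f["camera_from_world"])
    pickle.dump(f,open(f"{n}0.pkl","wb"))
print(arm.read_state())
E
```

```text
pics
scene 45.78328709317468 317.8890322927742 244.35502280296913 dict_keys(['pixels', 'fovy', 'cx', 'cy', 'camera_from_world'])
[[ 0.0318837   0.99947442 -0.00585847 -0.03488421]
 [-0.64606888  0.02508149  0.76286691  0.2429307 ]
 [ 0.7626129  -0.02053804  0.646529   -1.65695009]
 [ 0.          0.          0.          1.        ]]
top 45.15348960167678 324.09448790255436 231.59354347559213 dict_keys(['pixels', 'fovy', 'cx', 'cy', 'camera_from_world'])
[[-6.35855846e-03 -9.99979611e-01 -5.89243373e-04  2.50764440e-03]
 [ 9.93535648e-01 -6.38437003e-03  1.13340888e-01 -4.96289649e-01]
 [-1.13342339e-01  1.35250367e-04  9.93555985e-01 -1.51063733e+00]
 [ 0.00000000e+00  0.00000000e+00  0.00000000e+00  1.00000000e+00]]
{'t': 0.1, 'q': array([-1.31511269e+00,  1.58985742e-01,  1.59810128e+00, -4.63690576e-05,
        1.38620741e+00, -2.10113057e-01]), 'qd': array([-0.00019237, -0.00070547, -0.00233634, -0.00125005,  0.00041886,
       -0.00010085]), 'tau': array([-2.64933324e-04, -3.86500633e+01, -3.22961318e+01,  7.02940975e-02,
        3.38895118e-02, -5.07299239e-05]), 'tool_pos': array([ 0.25806973, -0.51321006,  0.22172005]), 'ee_rot': array([-0.16260098, -0.68798523, -0.16380327,  0.68804486]), 'wrist_force': array([-0.18078014, -0.38261649, -0.11958488]), 'moment': array([-0.00994327, -0.01615411, -0.0010425 ]), 'grip_width': 0.09184334772907486}
```

View pics/scene0.png

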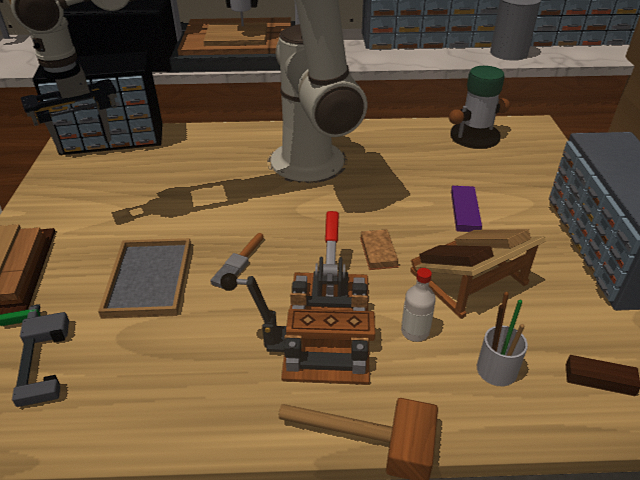

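View pics/top0.png

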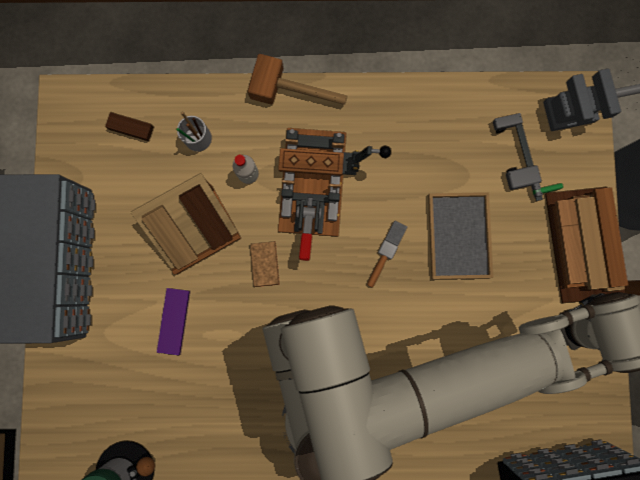

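```bash
cat > h.py <<'E'
import numpy as np,cv2,pickle
def K(f):
    F=240/np.tan(np.radians(f["fovy"])/2); return F
def proj(f,P):
    P=np.atleast_2d(P); T=f["camera_from_world"]; c=P@T[:3,:3].T+T[:3,3]; F=K(f)
    return np.c_[f["cx"]+F*c[:,0]/-c[:,2], f["cy"]+F*(-c[:,1])/-c[:,2]]
def back(f,uv,z):
    uv=np.atleast_2d(uv).astype(float);T=f["camera_from_world"];F=K(f);R=T[:3,:3];o=-R.T@T[:3,3]
    d=np.c_[(uv[:,0]-f["cx"])/F,-(uv[:,1]-f["cy"])/F,-np.ones(len(uv))]@R
    s=(z-o[2])/d[:,2]; return o+s[:,None]*d
def tri(fs,uvs):
    A=[];b=[]
    for f,uv in zip(fs,uvs):
        T=f["camera_from_world"];F=K(f);R=T[:3,:3];o=-R.T@T[:3,3]
        d=np.array([(uv[0]-f["cx"])/F,-(uv[1]-f["cy"])/F,-1])@R;d/=np.linalg.norm(d)
        M=np.eye(3)-np.outer(d,d);A.append(M);b.append(M@o)
    p=np.linalg.lstsq(np.vstack(A),np.hstack(b),rcond=None)[0]
    r=[np.linalg.norm(m@p-bb) for m,bb in zip(A,b)]
    return p,r
def load(n): return pickle.load(open(n+".pkl","rb"))
def crop(f,x0,y0,w,h,s,name):
    c=f["pixels"][y0:y0+h,x0:x0+w]; c=cv2.resize(c,None,fx=s,fy=s,interpolation=cv2.INTER_CUBIC)
    for i in range(0,w,10):
        cv2.line(c,(i*s,0),(i*s,(8 if i%50 else 16)),(0,255,255),1)
        if (x0+i)%20==0: cv2.putText(c,str(x0+i),(i*s,24),0,.35,(0,255,255),1)
    for i in range(0,h,10):
        cv2.line(c,(0,i*s),(8,i*s),(0,255,255),1)
        if (y0+i)%20==0: cv2.putText(c,str(y0+i),(10,i*s+4),0,.35,(0,255,255),1)
    cv2.imwrite("pics/"+name+".png",c)
E
python3 - <<'E'
from h import *
t=load("top0");s=load("scene0")
crop(t,260,110,140,160,4,"c1"[:2]); crop(t,120,160,140,120,5,"c2"); crop(t,415,180,90,110,5,"c3"); crop(s,210,200,180,190,4,"c4"); crop(s,400,170,160,140,5,"c5")
E
```

```text
(no output)
```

View pics/c1.png

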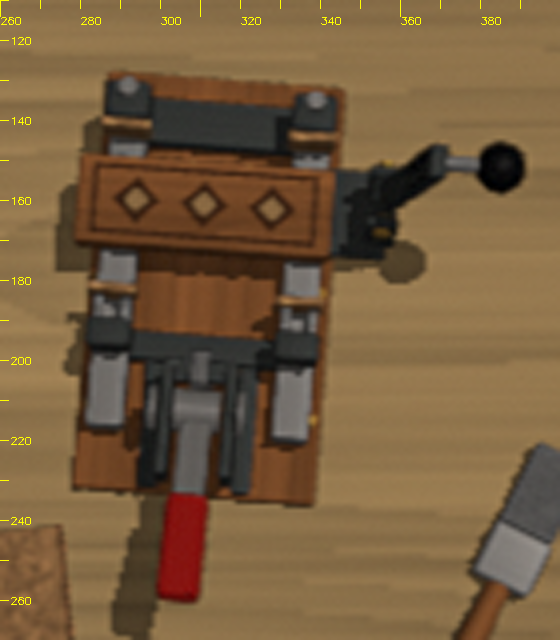

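View pics/c2.png

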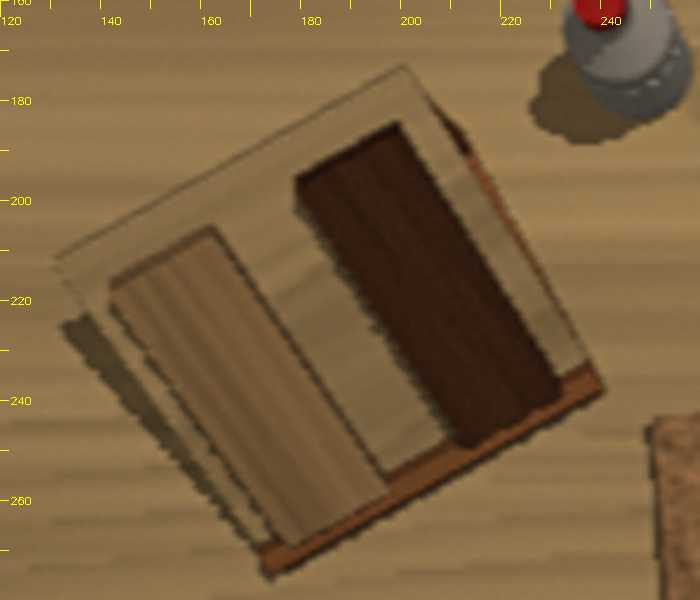

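View pics/c3.png

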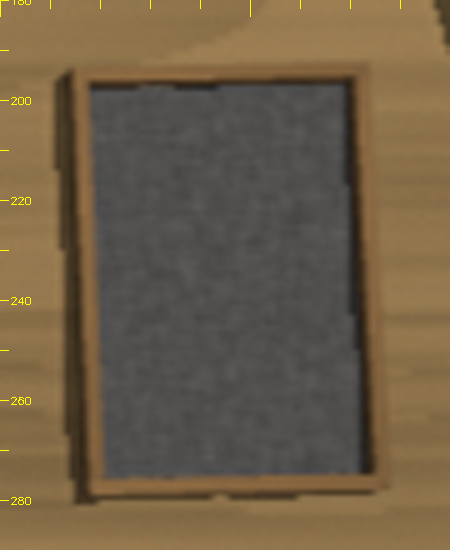

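View pics/c4.png

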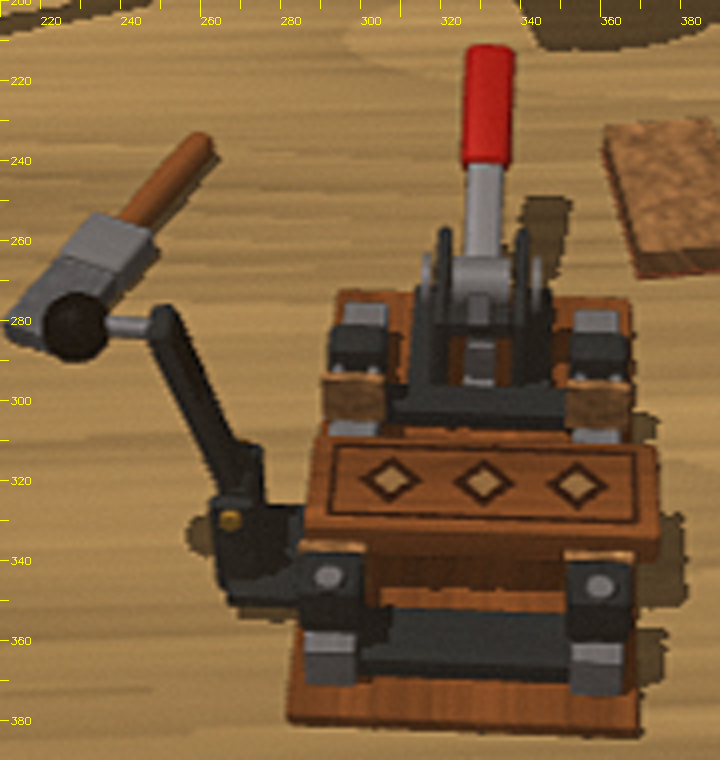

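View pics/c5.png

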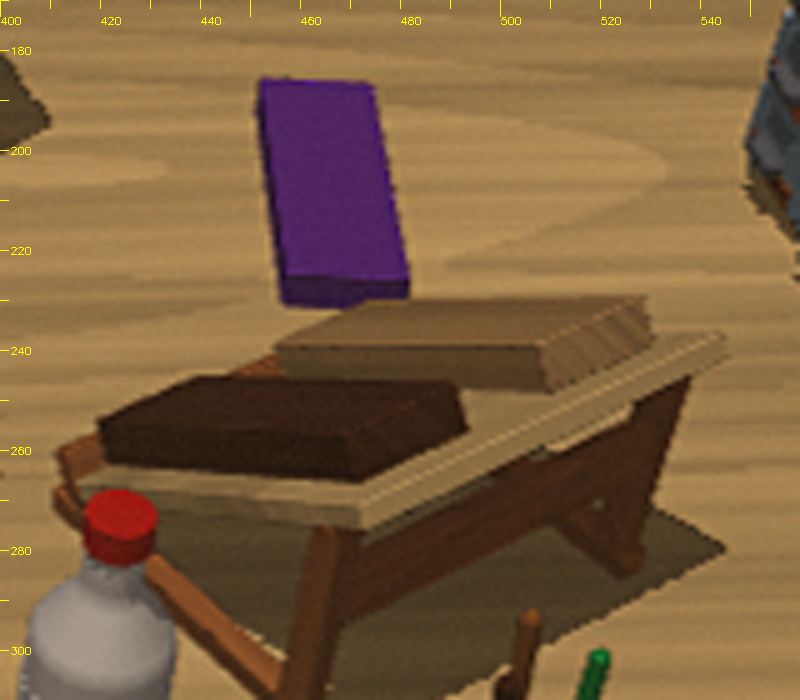

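```bash
cat > fit.py <<'E'
from h import *
from scipy.optimize import least_squares
t=load("top0");s=load("scene0")
def W(p,P):
    c,sn=np.cos(p[2]),np.sin(p[2]); P=np.atleast_2d(P); return np.c_[p[0]+c*P[:,0]-sn*P[:,1],p[1]+sn*P[:,0]+c*P[:,1],P[:,2]]
def run():
    # clamp
    T=[(287,128),(346.2,132.5),(278,232.5),(338.8,236.7)];S=[(282.5,381.2),(369.5,384.5),(294.2,272.5),(367.5,274.5)]
    a,b=.145,.0825
    def r(p):
        h=p[3]
        A=proj(t,W(p,[(a,b,h),(a,-b,h),(-a,b,h),(-a,-b,h)]))-T
        B=proj(s,W(p,[(a,-b,0),(a,b,0),(-a,-b,h),(-a,b,h)]))-S
        return np.r_[A.ravel(),B.ravel()]
    q=least_squares(r,[.65,.03,0,.02]); print("clamp",q.x.round(4),q.fun.round(1))
    C=q.x
    pq=back(t,[(280.8,148.2),(343.8,151.8),(342.5,172.5),(278.8,170)],.062); print("plaque corners",pq.round(4),pq.mean(0), np.linalg.norm(pq-np.roll(pq,1,0),axis=1))
    print("dia",back(t,(311.2,161),.062), back(s,(331,320.5),.062))
    k,rr=tri([t,s],[(385.2,151.8),(229,281.7)]); print("ball",k,rr)
    w=k[:2]-C[:2];c,sn=np.cos(C[2]),np.sin(C[2]); print("ball in clamp",c*w[0]+sn*w[1],-sn*w[0]+c*w[1])
    w=pq.mean(0)[:2]-C[:2]; print("plaque in clamp",c*w[0]+sn*w[1],-sn*w[0]+c*w[1])
    tr=back(t,[(429.6,194),(488.6,193.2),(492.6,277.4),(433.4,278.6)],.022); print("tray",tr.round(4),tr.mean(0), np.linalg.norm(tr-np.roll(tr,1,0),axis=1))
run()
E
python3 fit.py
```

```text
clamp [ 0.6345  0.0342 -0.0793  0.0091] [-1.9  0.3 -1.4  0.1 -1.6  0.1 -1.4  0.3 -1.8  0.5 -0.6  0.3 -1.2 -0.
 -1.1  0. ]
plaque corners [[ 0.7157  0.1127  0.062 ]
 [ 0.7048 -0.0542  0.062 ]
 [ 0.649  -0.0502  0.062 ]
 [ 0.6568  0.1178  0.062 ]] [0.681585   0.03152983 0.062     ] [0.0590732  0.16724942 0.05595561 0.16823125]
dia [[0.68051497 0.03223738 0.062     ]] [[0.67882419 0.03899768 0.062     ]]
ball [ 0.67608972 -0.14926719  0.17056315] [np.float64(0.002715511396319508), np.float64(0.0027155113963192473)]
ball in clamp 0.055966814820243356 -0.17964184026295882
plaque in clamp 0.04712779684528987 0.001022587744943917
tray [[ 0.5972 -0.2858  0.022 ]
 [ 0.5984 -0.445   0.022 ]
 [ 0.3719 -0.4468  0.022 ]
 [ 0.3697 -0.2897  0.022 ]] [ 0.48427568 -0.36682591  0.022     ] [0.2275569  0.15915434 0.22651742 0.1571006 ]
```

```bash
cat > fitr.py <<'E'
from fit import *
sl=np.radians(35);ux=np.array([np.cos(sl),0,np.sin(sl)]);un=np.array([-np.sin(sl),0,np.cos(sl)])
def loc(y0,l,sy,n,s0):
    return np.array([-.08,0,.03])+ux*(s0+.17*l)+un*(.022*n)+np.array([0,y0+.03*sy,0])
# (which,l,sy,n)
T=[('d',1,1,0,179,195.6),('d',1,-1,0,200,184.4),('d',0,1,1,213,249.6),('d',0,-1,1,232.4,239.6),('p',1,1,0,142,216),('p',1,-1,0,161.4,205),('p',0,1,1,178,269.6),('p',0,-1,1,197.6,258.4)]
S=[('d',1,-1,0,472.4,266.2),('d',1,1,0,493.6,256),('d',1,1,1,491.6,246.6),('d',0,-1,1,420,254.8),('d',0,1,1,440,245),('p',1,-1,0,510.4,248.6),('p',0,-1,1,455,239.2),('p',1,1,1,529,229.4),('p',1,1,0,530.4,238)]
def r(p):
    o=[]
    for f,L,k in((t,T,-1),(s,S,1)):
        P=np.array([loc(p[3] if a[0]=='d' else p[3]+.105,a[1],a[2],a[3],p[4]) for a in L])
        o.append((proj(f,W(p,P))-[(a[4]+k*p[5],a[5]) for a in L]).ravel())
    # p[5]: common calibration u shift
    return np.concatenate(o)
q=least_squares(r,[.55,.3,.5,-.05,0.0,0]);p=q.x
print(p.round(4));print(q.fun.reshape(-1,2).round(1).tolist())
c=loc(p[3],.5,0,1,p[4]);print("dark topface centre world",W(p,c),"yaw",p[2])
E
python3 fitr.py
python3 - <<'E'
from scipy.spatial.transform import Rotation as R
w,x,y,z=[-0.16260098, -0.68798523, -0.16380327,  0.68804486]
print(R.from_quat([x,y,z,w]).as_matrix().round(3))
E
```

```text
clamp [ 0.6345  0.0342 -0.0793  0.0091] [-1.9  0.3 -1.4  0.1 -1.6  0.1 -1.4  0.3 -1.8  0.5 -0.6  0.3 -1.2 -0.
 -1.1  0. ]
plaque corners [[ 0.7157  0.1127  0.062 ]
 [ 0.7048 -0.0542  0.062 ]
 [ 0.649  -0.0502  0.062 ]
 [ 0.6568  0.1178  0.062 ]] [0.681585   0.03152983 0.062     ] [0.0590732  0.16724942 0.05595561 0.16823125]
dia [[0.68051497 0.03223738 0.062     ]] [[0.67882419 0.03899768 0.062     ]]
ball [ 0.67608972 -0.14926719  0.17056315] [np.float64(0.002715511396319508), np.float64(0.0027155113963192473)]
ball in clamp 0.055966814820243356 -0.17964184026295882
plaque in clamp 0.04712779684528987 0.001022587744943917
tray [[ 0.5972 -0.2858  0.022 ]
 [ 0.5984 -0.445   0.022 ]
 [ 0.3719 -0.4468  0.022 ]
 [ 0.3697 -0.2897  0.022 ]] [ 0.48427568 -0.36682591  0.022     ] [0.2275569  0.15915434 0.22651742 0.1571006 ]
[ 3.78300e-01  6.43200e-01  5.01400e-01 -3.41800e-01 -1.60000e-03
  1.26724e+01]
[[-1.0, -0.1], [-0.8, -0.3], [-0.1, 1.1], [0.7, 0.0], [-1.3, -0.4], [0.7, -0.9], [-0.7, 0.6], [0.1, 0.6], [-0.2, 0.8], [0.9, 0.6], [0.2, -0.3], [-2.1, -1.1], [-1.4, -0.2], [0.3, 0.5], [-1.3, -0.9], [0.0, -0.0], [1.1, 1.4]]
dark topface centre world [[0.52125607 0.33180732 0.09585059]] yaw 0.5014351844041127
[[-0.     0.449 -0.893]
 [ 0.002 -0.893 -0.449]
 [-1.    -0.002 -0.   ]]
```

```bash
sed -i 's/p\[3\] if/-.0525 if/; s/else p\[3\]+.105/else .0525/; s/(t,T,-1)/(t,T,1)/; s/loc(p\[3\],.5/loc(-.0525,.5/' fitr.py; sed -i 's/^run()/if __name__=="__main__":run()/' fit.py; python3 fitr.py
```

```text
[ 5.1600e-01  3.5950e-01  5.1040e-01 -4.7104e+00 -3.0000e-04 -1.4955e+00]
[[-0.7, -0.1], [-0.6, -0.5], [0.2, 0.9], [0.8, -0.3], [-0.8, 0.0], [1.0, -0.7], [-0.2, 0.7], [0.4, 0.6], [-0.5, 0.9], [0.8, 0.5], [-0.0, -0.4], [-1.1, -0.8], [-0.3, -0.1], [0.2, 0.3], [-0.2, -0.9], [-0.0, -0.3], [1.2, 1.1]]
dark topface centre world [[0.52136502 0.30232322 0.09659234]] yaw 0.5103541922750611
```

>>> servo_tool(steps=[[0.77, 1, 0.05, 0, 0, 0.34], [0.77, 1, 0.05, 0, 0, 0.34], [0.77, 1, 0.05, 0, 0, 0.34], [0.77, 1, 0.05, 0, 0, 0.34], [0.77, 1, 0.05, 0, 0, 0.34], [0.77, 1, 0.05, 0, 0, 0.34], [0.77, 1, 0.05, 0, 0, 0.34], [0.77, 1, 0.05, 0, 0, 0.34], [0.77, 1, 0.05, 0, 0, 0.34], [0.77, 1, 0.05, 0, 0, 0.34], [0.77, 1, 0.05, 0, 0, 0.34], [0.77, 1, 0.05, 0, 0, 0.34]], fingers=82)

```text
t: 1.3
tool_pos: [0.4896, -0.2124, 0.2372]
ee_rot: [-0.35, -0.614, -0.351, 0.614]
wrist_force: [0.1, 0.3, -0.7]
grip_width: 0.0819
```

>>> servo_tool(steps=[[0.77, 1, 0.05, 0, 0, 0.34], [0.77, 1, 0.05, 0, 0, 0.34], [0.77, 1, 0.05, 0, 0, 0.34], [0.77, 1, 0.05, 0, 0, 0.34], [0.77, 1, 0.05, 0, 0, 0.34], [0.77, 1, 0.05, 0, 0, 0.34], [0.77, 1, 0.05, 0, 0, 0.34], [0.77, 1, 0.05, 0, 0, 0.34], [0.77, 1, 0.05, 0, 0, 0.34], [0.77, 0.9, 0.05, 0, 0, 0.34]])

```text
t: 2.3
tool_pos: [0.6821, 0.0352, 0.2494]
ee_rot: [-0.485, -0.514, -0.486, 0.515]
wrist_force: [1.3, -0.3, 0.2]
grip_width: 0.082
```

```bash
cat > snap.py <<'E'
import sys
from h import *
from cell import arm,vision
from scipy.spatial.transform import Rotation as R
def st():
    s=arm.read_state();w,x,y,z=s["ee_rot"];M=R.from_quat([x,y,z,w]).as_matrix()
    print("t",round(s["t"],2),"pos",s["tool_pos"].round(4),"tx",M[:,0].round(3),"ty",M[:,1].round(3),"yaw_y",round(float(np.degrees(np.arctan2(M[1,1],M[0,1]))),2),"F",s["wrist_force"].round(1),"g",round(s["grip_width"],4),"q",s["q"].round(2))
    return s,M
if __name__=="__main__":
    tag=sys.argv[1]
    for n in sys.argv[2:]:
        f=vision.grab_frame(n);pickle.dump(f,open(n+tag+".pkl","wb"));cv2.imwrite(f"pics/{n}{tag}.png",f["pixels"])
    st()
E
python3 snap.py 1 scene top
python3 - <<'E'
from h import *
crop(load("top1"),240,110,160,140,5,"t1c");crop(load("scene1"),250,170,160,170,4,"s1c")
E
```

```text
t 2.4 pos [0.6826 0.0366 0.249 ] tx [-0.001  0.001 -1.   ] ty [ 0.998 -0.057 -0.001] yaw_y -3.24 F [-0.7  0.5 -0. ] g 0.0819 q [-0.12  0.43  1.22  0.    1.5  -0.07]
```

View pics/t1c.png

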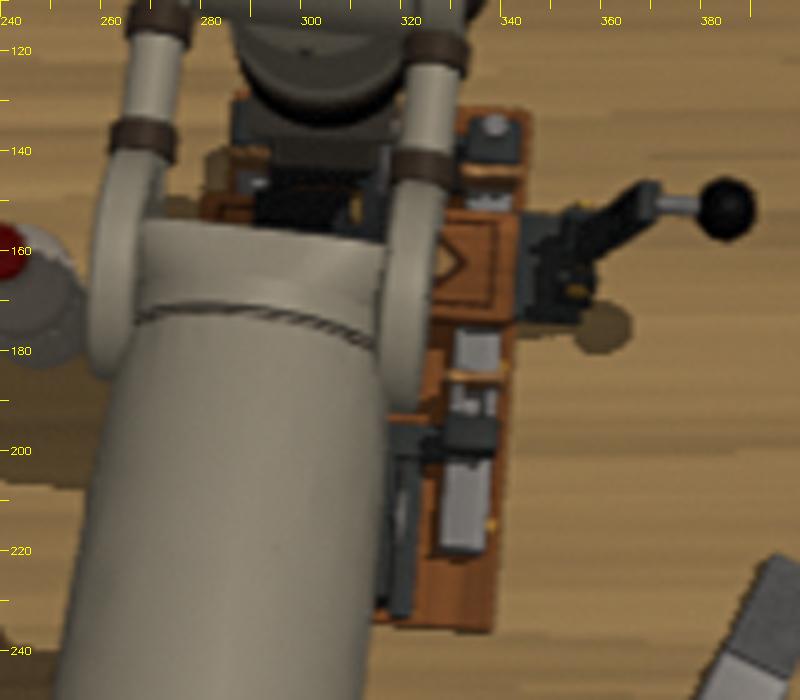

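View pics/s1c.png

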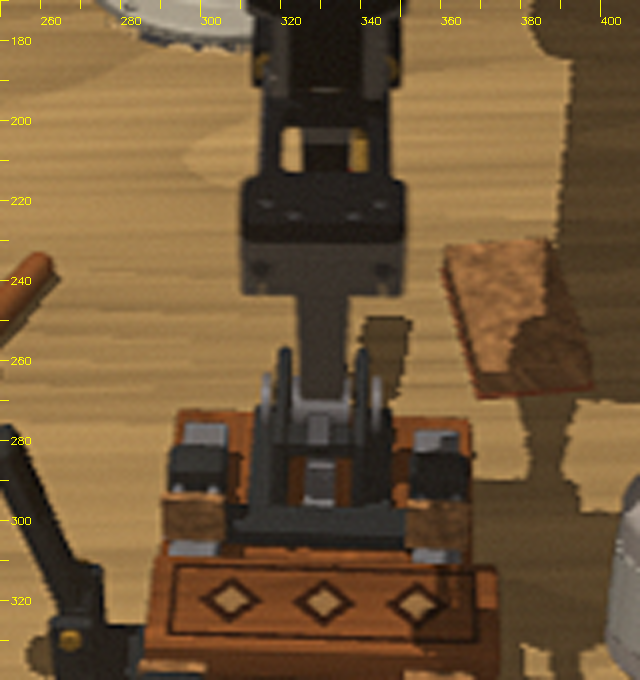

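Run:
```python
from h import *
f=load("scene1");print(proj(f,[(.733,.0338,.241),(.733,.0338,.27),(.733,.0438,.241),(0.733,.0238,.241)]))
t=load("top1");print(proj(t,[(.733,.0338,.241),(.68,0.036,.062)]),proj(f,(.68,0.036,.062)))
```

```text
[[330.46266177 272.0495292 ]
 [330.61327551 259.00384527]
 [336.48396843 271.89232628]
 [324.43873126 272.20680061]]
[[308.71007581 121.17060948]
 [309.77762159 161.19988284]] [[329.48130633 320.9981502 ]]
```

>>> servo_tool(steps=[[-0.05, 0, -1, 0, 0, 0], [-0.05, 0, -1, 0, 0, 0], [0, 0, -1, 0, 0, 0], [0, 0, -1, 0, 0, 0], [0, 0, -1, 0, 0, 0], [0, 0, -0.8, 0, 0, 0], [0, 0, 0, 0, 0, 0]])

```text
t: 3.1
tool_pos: [0.6759, 0.0332, 0.1008]
ee_rot: [-0.482, -0.513, -0.486, 0.517]
wrist_force: [-0.6, -0.2, 0.4]
grip_width: 0.0821
```

```bash
python3 snap.py 2 scene top
python3 - <<'E'
from h import *
crop(load("top2"),240,110,160,140,5,"t2c");crop(load("scene2"),260,240,130,150,5,"s2c")
E
```

```text
t 3.2 pos [0.6788 0.0332 0.1052] tx [-0.001 -0.    -1.   ] ty [ 0.998 -0.061 -0.001] yaw_y -3.52 F [-0.3  0.3 -0.2] g 0.0822 q [-0.13  0.52  1.37 -0.    1.24 -0.07]
```

View pics/t2c.png

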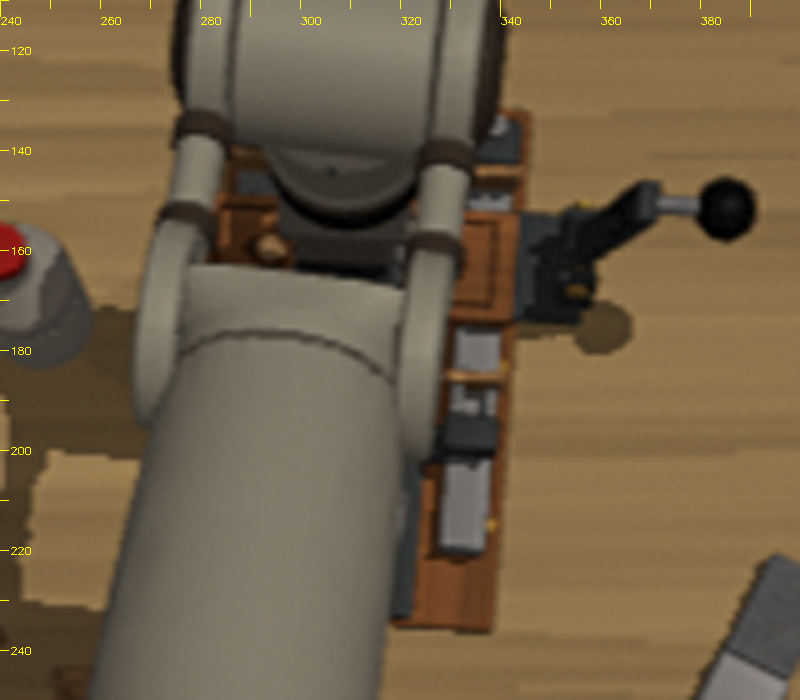

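View pics/s2c.png

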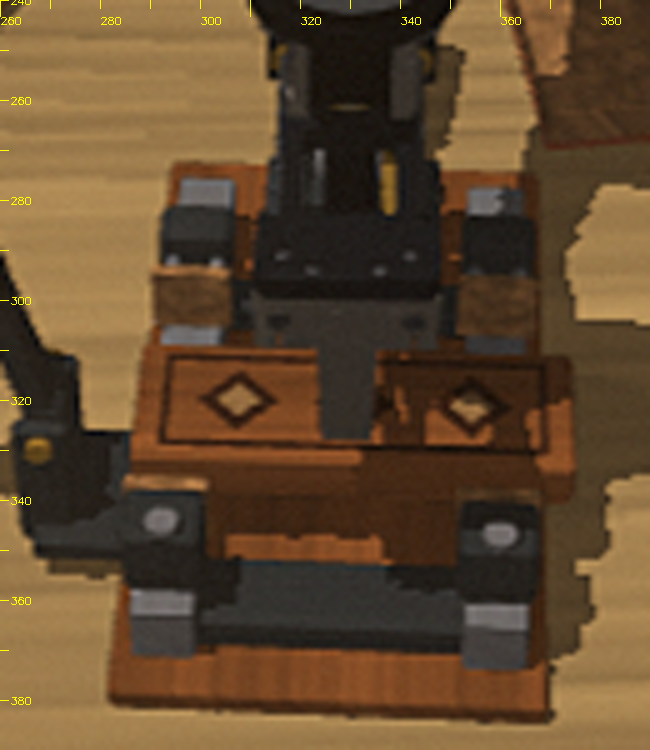

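Run:
```python
from h import *
f=load("scene2");print(proj(f,[(.729,.0305,.0975),(.679,.0335,.0975)]))
# earlier
print(proj(f,[(.7315,.0307,.2425)]), "obs 330.2; now obs 329.4")
print("diamonds", back(f,[(308,320),(352.5,321.5),(330.75,320.5)],.062))
print("clampfence pads top", back(f,[(294,337),(360.5,340)],.072))
```

```text
[[327.88860964 328.03736475]
 [328.27517584 307.97791054]]
[[328.55942148 270.81923129]] obs 330.2; now obs 329.4
diamonds [[ 0.67587543 -0.00546597  0.062     ]
 [ 0.68294373  0.08035667  0.062     ]
 [ 0.67880621  0.03851427  0.062     ]]
clampfence pads top [[ 0.72617975 -0.03224474  0.072     ]
 [ 0.73790032  0.09050721  0.072     ]]
```

>>> servo_tool(steps=[[0, 0.08, -0.6, 0, 0, -0.06], [0, 0, -0.6, 0, 0, 0], [0, 0, -0.6, 0, 0, 0], [0, 0, -0.42, 0, 0, 0], [0, 0, 0, 0, 0, 0]])

```text
t: 3.7
tool_pos: [0.6773, 0.036, 0.0466]
ee_rot: [-0.481, -0.516, -0.484, 0.518]
wrist_force: [-0.3, -0.9, -0.8]
grip_width: 0.0819
```

>>> servo_tool(steps=[[0, 0, 0, 0, 0, 0], [0, 0, 0, 0, 0, 0], [0, 0, 0, 0, 0, 0], [0, 0, 0, 0, 0, 0], [0, 0, 0, 0, 0, 0]], fingers=50, newtons=25)

```text
t: 4.2
tool_pos: [0.68, 0.0357, 0.0506]
ee_rot: [0.483, 0.517, 0.482, -0.517]
wrist_force: [-0.0, -0.1, 2.9]
grip_width: 0.0597
```

>>> servo_tool(steps=[[0, 0, 0.5, 0, 0, 0], [0, 0, 1, 0, 0, 0], [0, 0, 1, 0, 0, 0], [0, 0, 1, 0, 0, 0], [0, 0, 1, 0, 0, 0], [-0.3, 0, 1, 0, 0, 0], [-0.5, -0.5, 1, 0, 0, -0.6], [-0.5, -1, 1, 0, 0, -0.6], [-0.5, -1, 0, 0, 0, -0.7], [-0.5, -1, 0, 0, 0, -0.7], [-0.5, -1, 0, 0, 0, -0.7], [-0.5, -1, 0, 0, 0, -0.7]])

```text
t: 5.4
tool_pos: [0.5958, -0.1025, 0.2375]
ee_rot: [-0.32, -0.63, -0.32, 0.631]
wrist_force: [-0.3, 1.1, -0.4]
grip_width: 0.0597
```

>>> servo_tool(steps=[[-0.5, -1, 0, 0, 0, -0.7], [-0.5, -1, 0, 0, 0, -0.7], [-0.5, -1, 0, 0, 0, -0.7], [-0.5, -1, 0, 0, 0, -0.7], [-0.5, -1, 0, 0, 0, -0.7], [-0.5, -1, 0, 0, 0, -0.7], [-0.5, -1, -0.5, 0, 0, -0.7], [-0.5, -1, -0.5, 0, 0, -0.7], [-0.5, -1, -1, 0, 0, -0.7], [-0.25, -0.5, -1, 0, 0, -0.4], [0, 0, -1, 0, 0, 0], [0, 0, -1, 0, 0, 0]])

```text
t: 6.6
tool_pos: [0.4774, -0.3396, 0.1116]
ee_rot: [-0.002, -0.707, -0.002, 0.707]
wrist_force: [-0.2, 0.9, -0.8]
grip_width: 0.0595
```

```bash
python3 snap.py 3 scene top
python3 - <<'E'
from h import *
crop(load("top3"),400,160,120,140,5,"t3c");crop(load("scene3"),80,200,140,140,5,"s3c")
E
```

```text
t 6.7 pos [ 0.4755 -0.3369  0.1084] tx [-0.006  0.006 -1.   ] ty [ 0.007 -1.    -0.006] yaw_y -89.57 F [-0.1  0.4 -1.8] g 0.0599 q [-0.82  0.3   1.67 -0.    1.18  0.74]
```

View pics/t3c.png

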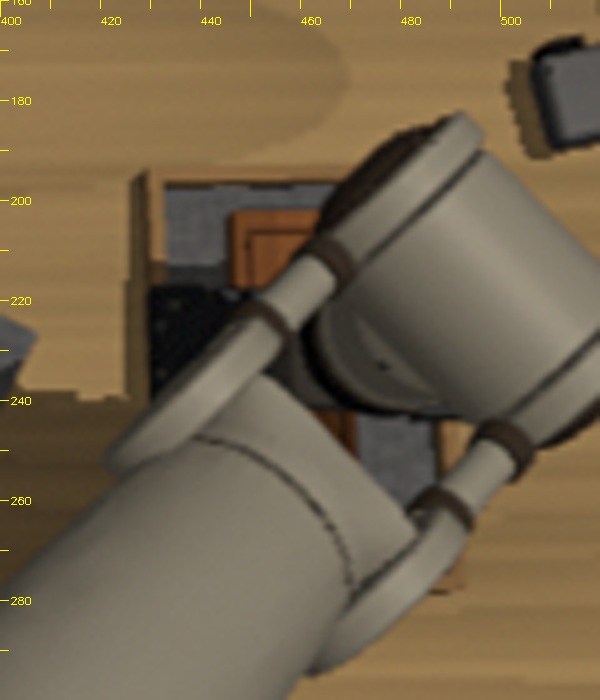

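View pics/s3c.png

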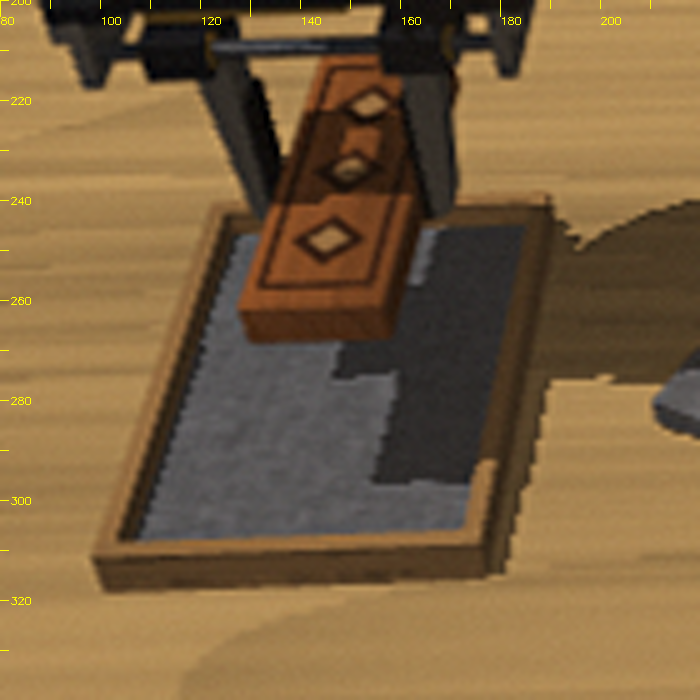

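>>> servo_tool(steps=[[0.1, -0.5, -0.7, 0, 0, 0], [0.14, -0.46, -0.9, 0, 0, 0], [0, 0, -0.9, 0, 0, 0], [0, 0, -0.6, 0, 0, 0], [0, 0, -0.4, 0, 0, 0], [0, 0, -0.2, 0, 0, 0], [0, 0, 0, 0, 0, 0], [0, 0, 0, 0, 0, 0]])

```text
t: 7.5
tool_pos: [0.4845, -0.3637, 0.0206]
ee_rot: [0.003, 0.707, 0.002, -0.707]
wrist_force: [0.2, -0.0, -1.1]
grip_width: 0.0597
```

```bash
python3 snap.py 4 scene
python3 - <<'E'
from h import *
crop(load("scene4"),80,200,140,140,5,"s4c")
E
```

```text
t 7.55 pos [ 0.4846 -0.3638  0.0208] tx [ 0.001 -0.001 -1.   ] ty [ 0.008 -1.     0.001] yaw_y -89.54 F [ 0.1 -0.1 -2.4] g 0.0597 q [-0.84  0.46  1.65 -0.    1.03  0.72]
```

View pics/s4c.png

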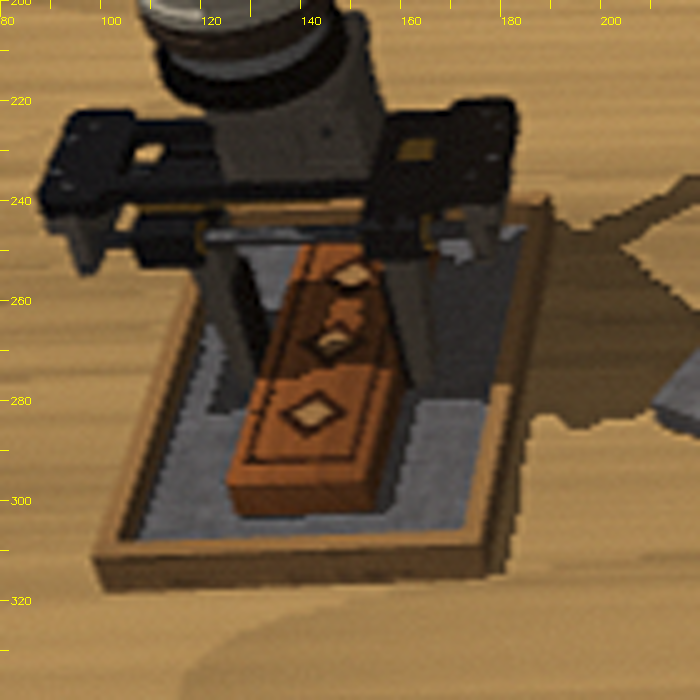

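>>> servo_tool(steps=[[0, 0, -0.05, 0, 0, 0], [0, 0, 0, 0, 0, 0]])

```text
t: 7.75
tool_pos: [0.4842, -0.3634, 0.0188]
ee_rot: [0.003, 0.707, 0.003, -0.707]
wrist_force: [0.1, 0.6, -1.3]
grip_width: 0.0597
```

>>> servo_tool(steps=[[0, 0, 0, 0, 0, 0], [0, 0, 0, 0, 0, 0], [0, 0, 0, 0, 0, 0], [0, 0, 0.4, 0, 0, 0], [0, 0, 1, 0, 0, 0], [0, 0, 1, 0, 0, 0], [0, 0, 1, 0, 0, 0], [0, 0, 1, 0, 0, 0], [0, 0.5, 1, 0, 0, 0.2], [0, 1, 1, 0, 0, 0.4], [0, 1, 1, 0, 0, 0.4], [0, 1, 1, 0, 0, 0.4]], fingers=80)

```text
t: 8.95
tool_pos: [0.4839, -0.2749, 0.2303]
ee_rot: [0.073, 0.704, 0.072, -0.703]
wrist_force: [0.4, 0.4, 0.7]
grip_width: 0.0798
```

```bash
python3 snap.py 5 scene
python3 - <<'E'
from h import *
crop(load("scene5"),80,200,140,140,5,"s5c")
E
```

```text
t 9.0 pos [ 0.486  -0.2728  0.2353] tx [ 0.006 -0.003 -1.   ] ty [ 0.209 -0.978  0.004] yaw_y -77.96 F [3.2 0.5 2.9] g 0.0801 q [-0.73  0.1   1.64  0.    1.4   0.63]
```

View pics/s5c.png

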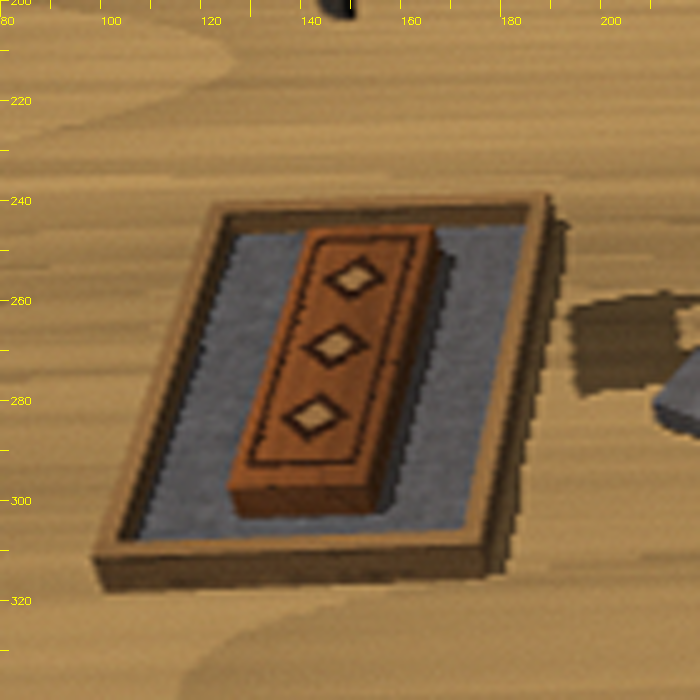

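>>> servo_tool(steps=[[0, 1, 0, 0, 0, 0.37], [0, 1, 0, 0, 0, 0.37], [0, 1, 0, 0, 0, 0.37], [0, 1, 0, 0, 0, 0.37], [0, 1, 0, 0, 0, 0.37], [0, 1, 0, 0, 0, 0.34], [0, 1, 0, 0.178, -0.318, 0], [0, 1, 0, 0.178, -0.318, 0], [0, 1, 0, 0.178, -0.318, 0], [0, 1, 0, 0.178, -0.318, 0], [0, 1, 0, 0.178, -0.318, 0], [0, 1, 0, 0.178, -0.318, 0]])

```text
t: 10.2
tool_pos: [0.4841, 0.025, 0.229]
ee_rot: [0.149, 0.781, 0.203, -0.571]
wrist_force: [0.4, -0.3, 0.5]
grip_width: 0.08
```

>>> servo_tool(steps=[[0, 1, 0, 0.178, -0.318, 0], [0, 1, 0, 0.178, -0.318, 0], [0, 1, 0, 0.178, -0.318, 0], [0, 1, 0, 0.178, -0.318, 0], [0, 1, 0, 0.178, -0.318, 0], [0, 1, 0, 0.178, -0.318, 0], [-0.12, 1, 0, 0, 0, 0], [-0.14, 1, 0, 0, 0, 0], [-0.14, 1, -0.2, 0, 0, 0], [-0.14, 0.92, -0.5, 0, 0, 0], [-0.14, 0, -0.5, 0, 0, 0], [0, 0, -0.55, 0, 0, 0]])

```text
t: 11.4
tool_pos: [0.4665, 0.2726, 0.1843]
ee_rot: [0.117, 0.858, 0.224, -0.447]
wrist_force: [-0.4, -0.2, 0.1]
grip_width: 0.0803
```

```bash
python3 snap.py 6 scene top
python3 - <<'E'
from h import *
crop(load("top6"),120,140,160,140,5,"t6c");crop(load("scene6"),400,140,160,140,5,"s6c")
E
```

```text
t 11.5 pos [0.4654 0.2715 0.182 ] tx [ 0.497  0.279 -0.822] ty [ 0.488 -0.873 -0.002] yaw_y -60.82 F [-1.4 -0.6 -1.3] g 0.0796 q [ 0.2  -0.35  2.27  0.29  0.67  1.08]
```

View pics/t6c.png

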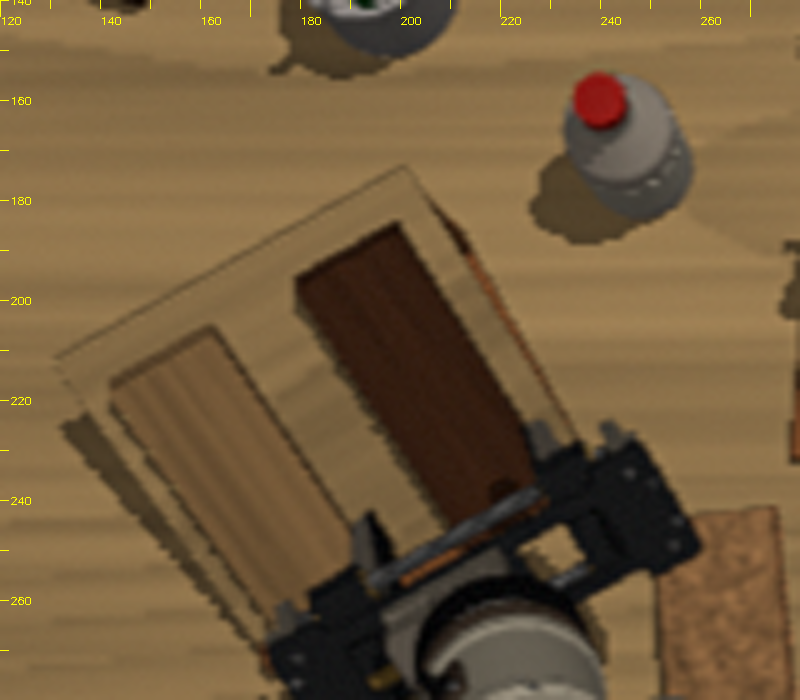

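View pics/s6c.png

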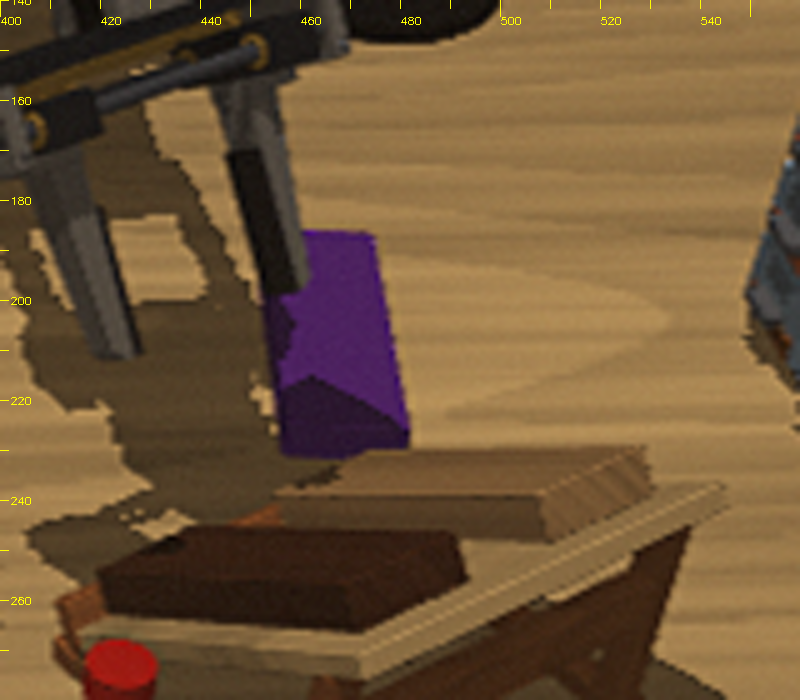

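Run:
```python
from h import *
p=np.array([.467,.272,.185]);tx=np.array([.5007,.28,-.819]);ty=np.array([.488,-.873,0])
P=[p+tx*.008+ty*d for d in(.049,0,-.049)]
print(proj(load("scene6"),P),proj(load("top6"),P))
q=p+tx*.12
print(q,proj(load("top6"),[q-tx*.012+1*np.cross(tx,ty)*0]),)
```

```text
[[420.58315526 212.69101426]
 [439.02148155 205.29586154]
 [456.87588882 198.13490417]] [[227.626574   225.70402724]
 [209.69490074 235.69545455]
 [191.69284606 245.72609799]]
[0.527084 0.3056   0.08672 ] [[205.37925696 219.67457998]]
```

>>> servo_tool(steps=[[0.4, 0.224, -0.655, 0, 0, 0], [0.4, 0.224, -0.655, 0, 0, 0], [0.4, 0.224, -0.655, 0, 0, 0], [0.4, 0.224, -0.655, 0, 0, 0], [0.4, 0.224, -0.655, 0, 0, 0], [0.187, 0.104, -0.303, 0, 0, 0], [0.187, 0.104, -0.303, 0, 0, 0], [0, 0, 0, 0, 0, 0]])

```text
t: 12.3
tool_pos: [0.5269, 0.3047, 0.0873]
ee_rot: [0.116, 0.858, 0.223, -0.447]
wrist_force: [-0.5, 0.2, -0.8]
grip_width: 0.0797
```

```bash
python3 snap.py 7 scene top
python3 - <<'E'
from h import *
crop(load("top7"),120,140,160,140,5,"t7c");crop(load("scene7"),400,170,160,140,5,"s7c")
E
```

```text
t 12.4 pos [0.5269 0.305  0.0883] tx [ 0.501  0.28  -0.819] ty [ 0.487 -0.873 -0.001] yaw_y -60.87 F [ 0.4 -0.1 -0.2] g 0.0803 q [0.25 0.04 2.15 0.4  0.39 0.98]
```

View pics/t7c.png

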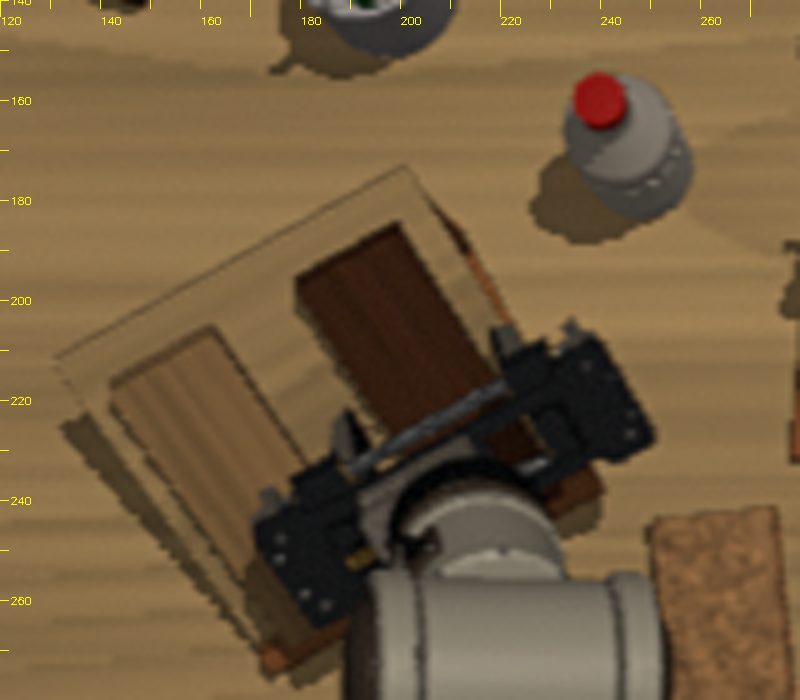

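View pics/s7c.png

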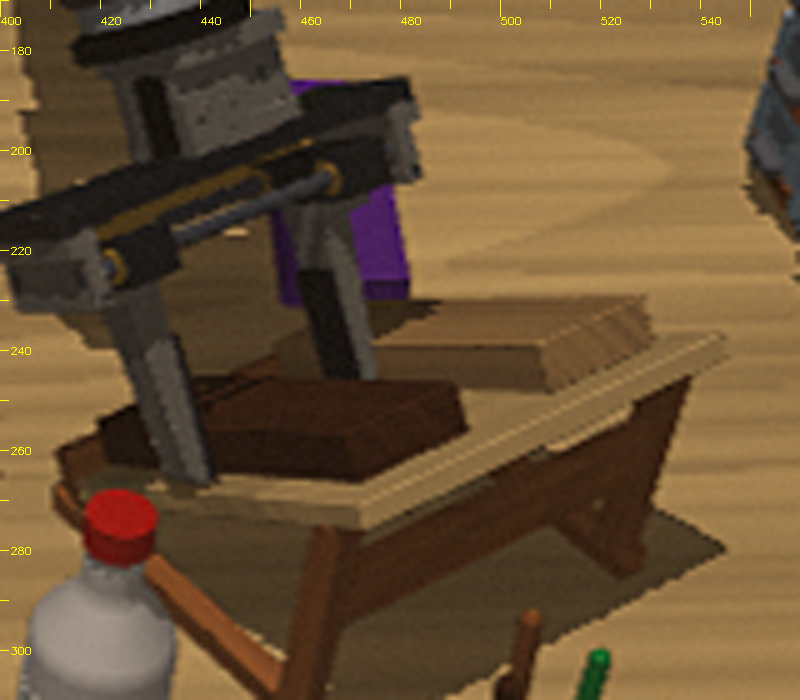

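>>> servo_tool(steps=[[0, 0, 0, 0, 0, 0], [0, 0, 0, 0, 0, 0], [0, 0, 0, 0, 0, 0], [0, 0, 0, 0, 0, 0], [0, 0, 0, 0, 0, 0]], fingers=50, newtons=30)

```text
t: 12.9
tool_pos: [0.5269, 0.3053, 0.0884]
ee_rot: [0.116, 0.859, 0.223, -0.446]
wrist_force: [-3.8, -5.6, 6.7]
grip_width: 0.0598
```

>>> servo_tool(steps=[[-0.1, -0.056, 0.164, 0, 0, 0], [-0.25, -0.14, 0.41, 0, 0, 0], [-0.4, -0.224, 0.655, 0, 0, 0], [-0.4, -0.224, 0.655, 0, 0, 0], [-0.4, -0.224, 0.655, 0, 0, 0], [0, 0, 1, 0, 0, 0], [0, 0, 1, 0, 0, 0]])

```text
t: 13.6
tool_pos: [0.4859, 0.2835, 0.2005]
ee_rot: [0.116, 0.858, 0.224, -0.449]
wrist_force: [0.7, 0.0, -1.0]
grip_width: 0.0597
```

```bash
python3 snap.py 8 scene top
python3 - <<'E'
from h import *
crop(load("top8"),120,140,160,140,5,"t8c");crop(load("scene8"),400,140,160,140,5,"s8c")
E
```

```text
t 13.7 pos [0.4892 0.2843 0.2052] tx [ 0.506  0.281 -0.816] ty [ 0.488 -0.873  0.001] yaw_y -60.81 F [ 1.2 -0.9 -1.6] g 0.0598 q [ 0.22 -0.3   2.18  0.27  0.68  1.12]
```

View pics/t8c.png

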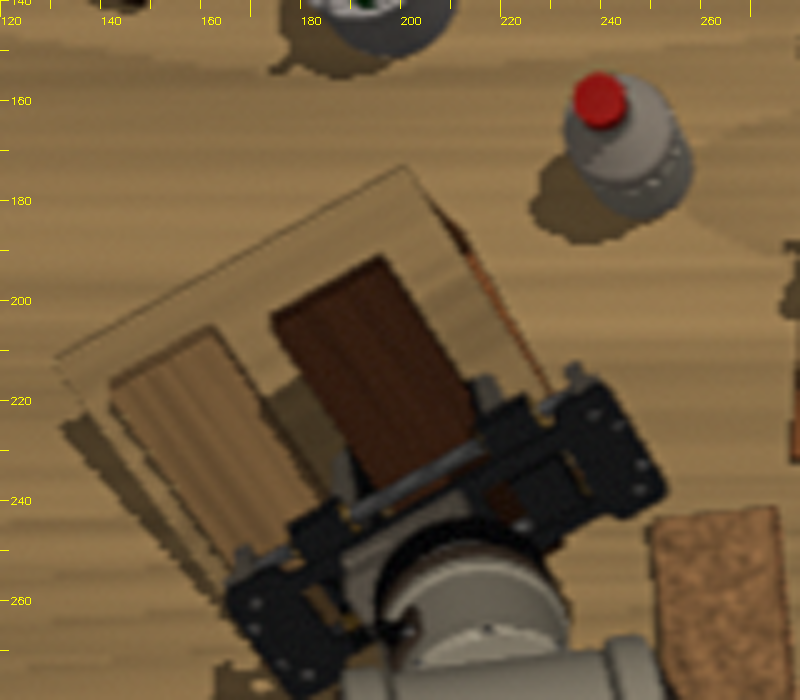

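View pics/s8c.png

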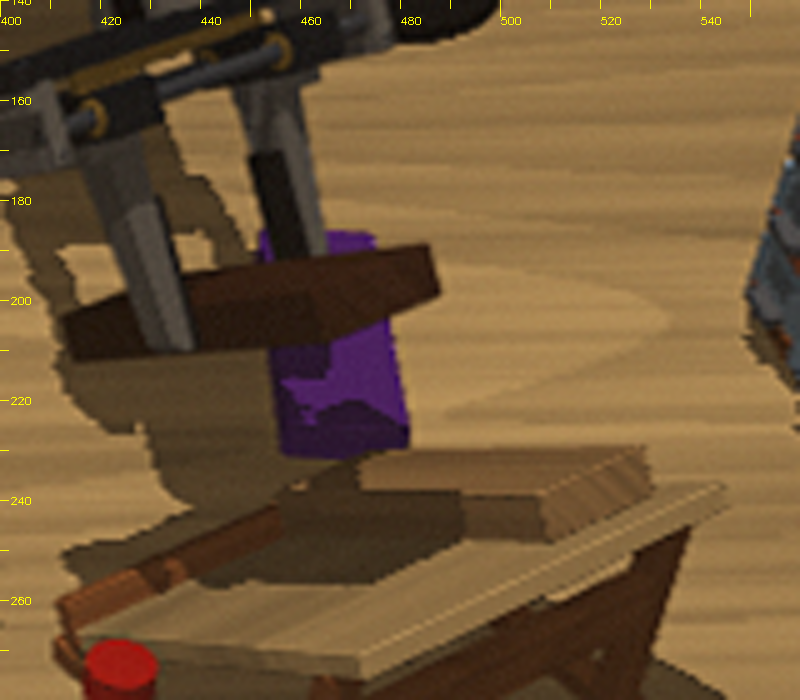

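```bash
cat > held.py <<'E'
from h import *
from scipy.optimize import least_squares
p=np.array([.4876,.2835,.2014]);psi=.5104
from scipy.spatial.transform import Rotation as R
s=load("scene8");t=load("top8")
def pts(a,off,up,ids):
    sl=a
    L=np.array([np.cos(sl)*np.cos(psi),np.cos(sl)*np.sin(psi),np.sin(sl)]);Y=np.array([-np.sin(psi),np.cos(psi),0]);N=np.cross(L,Y)
    tx=np.array([.5007,.28,-.819]);Lt=np.array([.819*np.cos(psi),.819*np.sin(psi),.5736])
    c=p+tx*up+Lt*off
    return [c+L*.085*l+Y*.03*y+N*.022*n for l,y,n in ids]
S=[((1,1,1),486,189),((1,1,0),488,198.4),((1,-1,0),465,208.4),((-1,-1,0),415,212),((-1,-1,1),412.4,204)]
T=[((1,1,0),120+275/5,140+320/5),((1,-1,0),120+380/5,140+257/5)]
def r(q):
    return np.r_[(proj(s,pts(*q,[k[0] for k in S]))-[(k[1]-1.4,k[2]) for k in S]).ravel(),(proj(t,pts(*q,[k[0] for k in T]))-[(k[1]-1.4,k[2]) for k in T]).ravel()]
q=least_squares(r,[.61,0,.0115]);print(np.degrees(q.x[0]),q.x,q.fun.reshape(-1,2).round(1).tolist())
E
python3 held.py
```

```text
35.83240509703605 [6.25393448e-01 1.47355597e-04 1.16208328e-02] [[-0.1, -1.0], [0.9, 0.5], [0.4, 0.2], [-0.6, 1.0], [-0.9, -0.6], [-0.2, -0.3], [1.7, -0.4]]
```

>>> servo_tool(steps=[[0.4, -0.4, 0.5, -0.427, 0.763, 0], [0.4, -0.4, 0.5, -0.427, 0.763, 0], [0.4, -0.4, 0.5, -0.427, 0.763, 0], [0.4, -0.4, 0.5, -0.427, 0.763, 0], [0.4, -0.4, 0.5, -0.427, 0.763, 0], [0.63, -0.9, 0, 0, 0, 0.782], [0.63, -0.9, 0, 0, 0, 0.782], [0.63, -0.9, 0, 0, 0, 0.782], [0.63, -0.9, 0, 0, 0, 0.782], [0.63, -0.9, 0, 0, 0, 0.782], [0.63, -0.9, 0, 0, 0, 0.782], [0.63, -0.9, 0, 0, 0, 0.782]])

```text
t: 14.9
tool_pos: [0.6476, 0.0756, 0.2607]
ee_rot: [-0.421, -0.567, -0.423, 0.568]
wrist_force: [-0.2, 0.2, -1.1]
grip_width: 0.0594
```

>>> servo_tool(steps=[[0.63, -0.9, 0, 0, 0, 0.782], [0.63, -0.92, -0.5, 0, 0, 0.782], [0, 0, -1, 0, 0, 0], [0, 0, -1, 0, 0, 0], [0, 0, -1, 0, 0, 0], [0, 0, -1, 0, 0, 0], [0, 0, -1, 0, 0, 0], [0, 0, -0.5, 0, 0, 0], [0, 0, 0, 0, 0, 0]])

```text
t: 15.8
tool_pos: [0.6768, 0.0312, 0.1093]
ee_rot: [-0.478, -0.518, -0.482, 0.521]
wrist_force: [-0.1, -0.1, -1.2]
grip_width: 0.0599
```

```bash
python3 snap.py 9 scene top
python3 - <<'E'
from h import *
crop(load("top9"),240,110,160,140,5,"t9c");crop(load("scene9"),250,240,140,150,5,"s9c")
E
```

```text
t 15.9 pos [0.6795 0.0309 0.1136] tx [ 0.  0. -1.] ty [ 0.997 -0.079 -0.   ] yaw_y -4.52 F [-0.2  0.6 -1.5] g 0.0598 q [-0.13  0.52  1.37  0.    1.26 -0.05]
```

View pics/s9c.png

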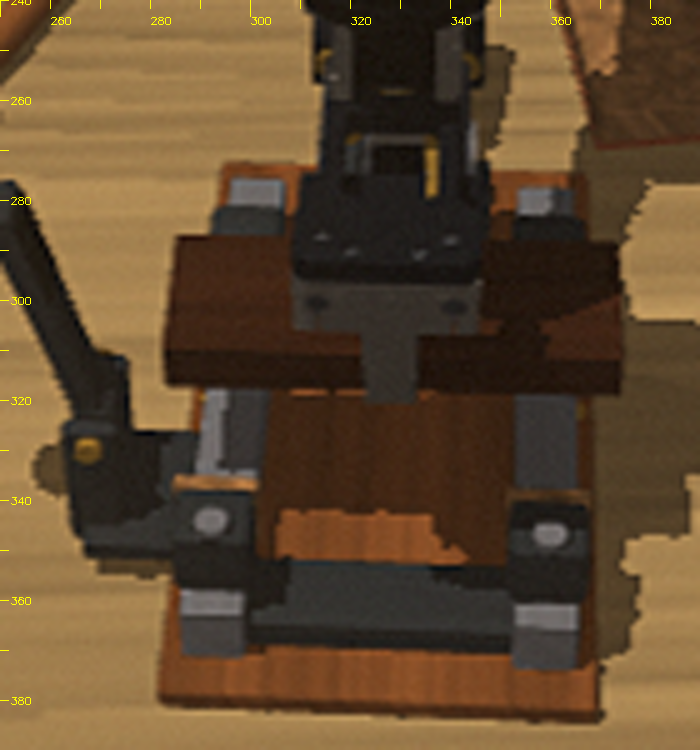

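View pics/t9c.png

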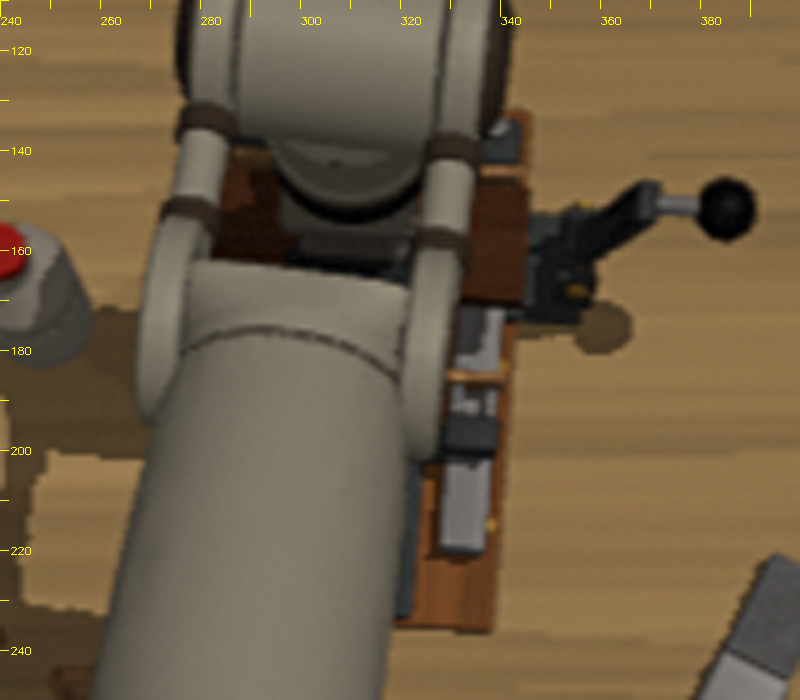

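>>> servo_tool(steps=[[0, 0, -0.8, 0, 0, 0], [0, 0, -0.8, 0, 0, 0], [0, 0, -0.5, 0, 0, 0], [0, 0, -0.25, 0, 0, 0], [0, 0, -0.1, 0, 0, 0], [0, 0, 0, 0, 0, 0]])

```text
t: 16.5
tool_pos: [0.6799, 0.0307, 0.0531]
ee_rot: [0.48, 0.52, 0.48, -0.519]
wrist_force: [-0.0, -0.5, -1.2]
grip_width: 0.0597
```

>>> servo_tool(steps=[[0, 0, -0.03, 0, 0, 0], [0, 0, 0, 0, 0, 0]])

```text
t: 16.7
tool_pos: [0.6802, 0.0307, 0.0526]
ee_rot: [0.48, 0.52, 0.479, -0.519]
wrist_force: [0.9, 0.4, -0.5]
grip_width: 0.0593
```

>>> servo_tool(steps=[[0, 0, 0, 0, 0, 0], [0, 0, 0, 0, 0, 0], [0, 0, 0, 0, 0, 0], [0, 0, 0.4, 0, 0, 0], [0, 0, 1, 0, 0, 0], [0, 0, 1, 0, 0, 0], [0, 0, 1, 0, 0, 0]], fingers=78)

```text
t: 17.4
tool_pos: [0.6794, 0.0308, 0.1384]
ee_rot: [0.48, 0.52, 0.48, -0.519]
wrist_force: [0.9, -0.4, -0.2]
grip_width: 0.0783
```

```bash
python3 snap.py 10 scene top
python3 - <<'E'
from h import *
crop(load("top10"),240,110,160,140,5,"t10c");crop(load("scene10"),210,240,180,150,4,"s10c")
E
```

```text
t 17.5 pos [0.6824 0.0304 0.1423] tx [ 0.009 -0.001 -1.   ] ty [ 0.997 -0.079  0.009] yaw_y -4.53 F [ 0.6  0.1 -0. ] g 0.0778 q [-0.13  0.49  1.35  0.    1.3  -0.05]
```

View pics/s10c.png

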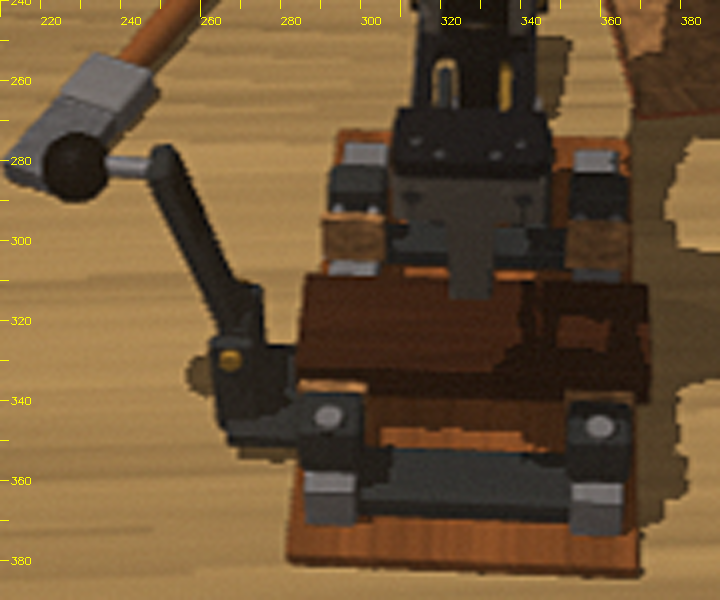

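>>> servo_tool(steps=[[0, 0, 1, 0, 0, 0], [0, 0, 1, 0, 0, 0], [0, 0, 1, 0, 0, 0], [0, -1, 0.7, 0, 0, 0], [0, -1, 0, 0, 0, 0], [0, -1, 0, 0, 0, 0], [0, -1, 0, 0, 0, 0], [-0.08, -1, 0, 0, 0, 0], [-0.08, -1, 0, 0, 0, 0], [0, -1, 0, 0, 0, 0], [0, -0.16, -0.5, 0, 0, 0], [0, 0, 0, 0, 0, 0]], fingers=60)

```text
t: 18.7
tool_pos: [0.6739, -0.148, 0.2129]
ee_rot: [-0.478, -0.519, -0.481, 0.52]
wrist_force: [-0.3, -0.3, -1.1]
grip_width: 0.0599
```

```bash
python3 snap.py 11 scene top
python3 - <<'E'
from h import *
crop(load("top11"),310,110,130,130,5,"t11c");crop(load("scene11"),190,210,170,150,4,"s11c")
b=tri([load("top11"),load("scene11")],[(385.2-1.4,151.8),(229-1.4,281.7)]);print(b)
E
```

```text
t 18.8 pos [ 0.6747 -0.1468  0.215 ] tx [-0.002  0.002 -1.   ] ty [ 0.997 -0.078 -0.003] yaw_y -4.49 F [ 0.7 -0.3  0.4] g 0.0599 q [-0.39  0.46  1.24  0.    1.44 -0.31]
(array([ 0.67636153, -0.14877137,  0.17073804]), [np.float64(0.000235659800869199), np.float64(0.00023565980086928586)])
```

View pics/s11c.png

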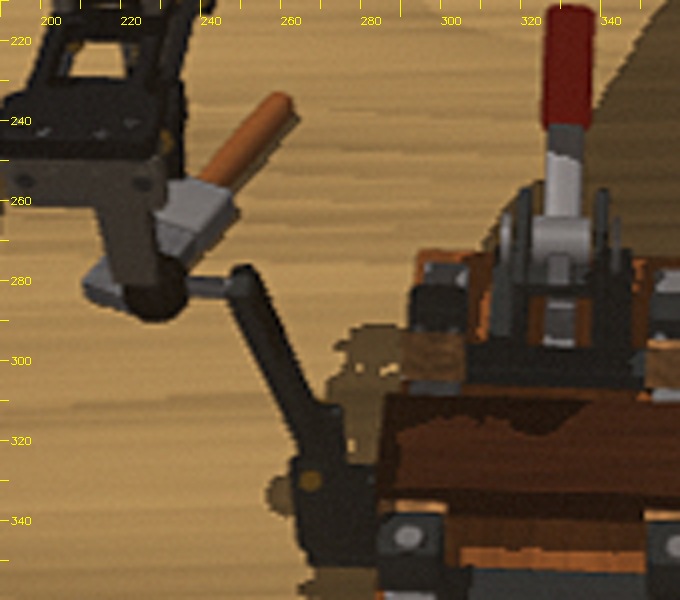

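View pics/t11c.png

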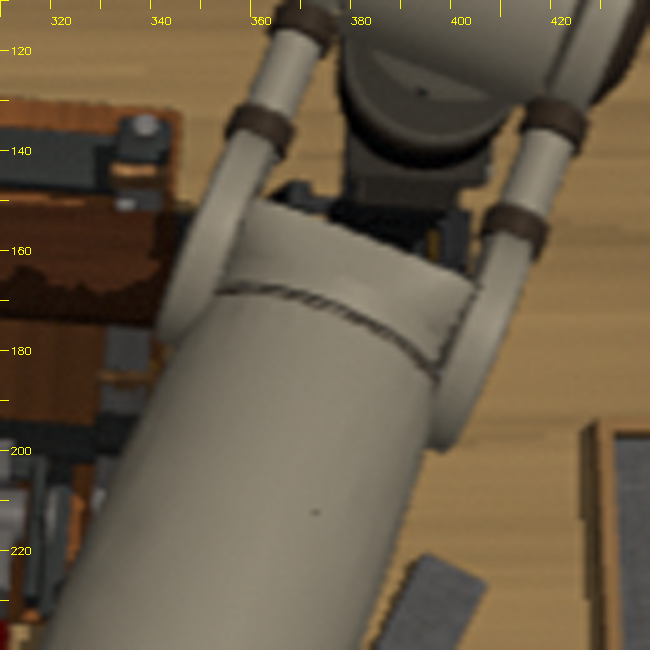

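>>> servo_tool(steps=[[0.02, 0, -0.8, 0, 0, 0], [0.02, 0, -0.8, 0, 0, 0], [0, -0.01, -0.5, 0, 0, 0], [0, 0, -0.19, 0, 0, 0], [0, 0, 0, 0, 0, 0]])

```text
t: 19.3
tool_pos: [0.6761, -0.1477, 0.1588]
ee_rot: [-0.48, -0.519, -0.48, 0.519]
wrist_force: [-0.1, 0.3, -1.4]
grip_width: 0.0599
```

>>> servo_tool(steps=[[0, 0, 0, 0, 0, 0], [0, 0, 0, 0, 0, 0], [0, 0, 0, 0, 0, 0], [0, 0, 0, 0, 0, 0], [0, 0, 0, 0, 0, 0]], fingers=20, newtons=15)

```text
t: 19.8
tool_pos: [0.6766, -0.1487, 0.16]
ee_rot: [0.48, 0.52, 0.48, -0.519]
wrist_force: [-0.5, -0.6, 1.8]
grip_width: 0.0309
```

```bash
python3 snap.py 12 scene
python3 - <<'E'
from h import *
crop(load("scene12"),190,210,170,150,4,"s12c")
import numpy as np
a=np.radians(np.linspace(123.2,18.3,16));y=.1215*np.cos(a);z=.1215*np.sin(a)
dy=np.diff(y)/.025;dz=np.diff(z)/.025
print(np.c_[dy*.0792,dy*.99686,dz].round(3).tolist(), (y[-1]-y[0]),z[-1]-z[0])
E
```

```text
t 19.85 pos [ 0.6766 -0.1487  0.16  ] tx [ 0.001 -0.    -1.   ] ty [ 0.997 -0.079  0.001] yaw_y -4.53 F [-0.   0.4  2.2] g 0.0307 q [-0.39  0.5   1.29  0.    1.35 -0.31]
[[0.041, 0.513, 0.294], [0.043, 0.545, 0.229], [0.045, 0.569, 0.161], [0.046, 0.584, 0.09], [0.047, 0.591, 0.018], [0.047, 0.588, -0.054], [0.046, 0.577, -0.126], [0.044, 0.558, -0.195], [0.042, 0.53, -0.262], [0.039, 0.494, -0.325], [0.036, 0.451, -0.383], [0.032, 0.401, -0.435], [0.027, 0.346, -0.481], [0.023, 0.285, -0.52], [0.017, 0.219, -0.55]] 0.18188412718783614 -0.06351678068522415
```

View pics/s12c.png

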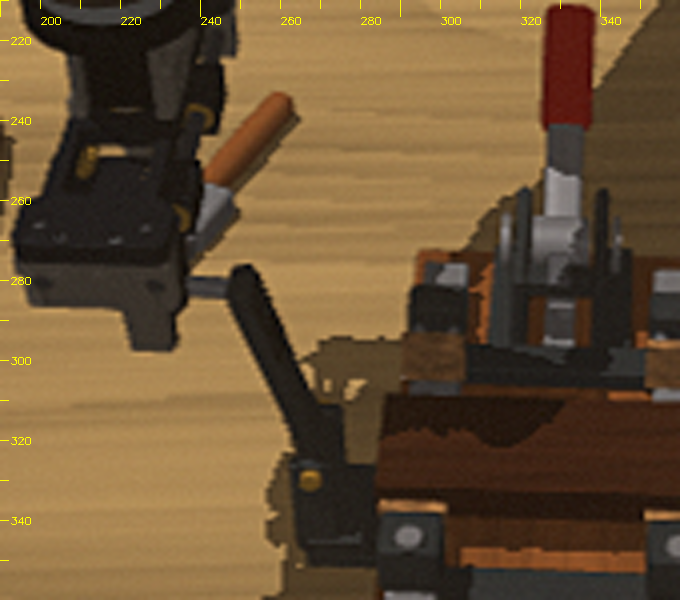

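>>> servo_tool(steps=[[0.041, 0.513, 0.294, 0, 0, 0], [0.043, 0.545, 0.229, 0, 0, 0], [0.045, 0.569, 0.161, 0, 0, 0], [0.046, 0.584, 0.09, 0, 0, 0], [0.047, 0.591, 0.018, 0, 0, 0], [0.047, 0.588, -0.054, 0, 0, 0], [0.046, 0.577, -0.126, 0, 0, 0], [0.044, 0.558, -0.195, 0, 0, 0]])

```text
t: 20.65
tool_pos: [0.6861, -0.0339, 0.1702]
ee_rot: [0.48, 0.52, 0.479, -0.519]
wrist_force: [5.2, -2.8, 0.4]
grip_width: 0.031
```

```bash
python3 snap.py 13 scene
python3 - <<'E'
from h import *
crop(load("scene13"),190,210,170,150,4,"s13c")
E
```

```text
t 20.7 pos [ 0.6863 -0.0314  0.1691] tx [ 0.002  0.002 -1.   ] ty [ 0.997 -0.077  0.002] yaw_y -4.42 F [6.7 0.9 3. ] g 0.0311 q [-0.22  0.48  1.3   0.    1.36 -0.15]
```

View pics/s13c.png

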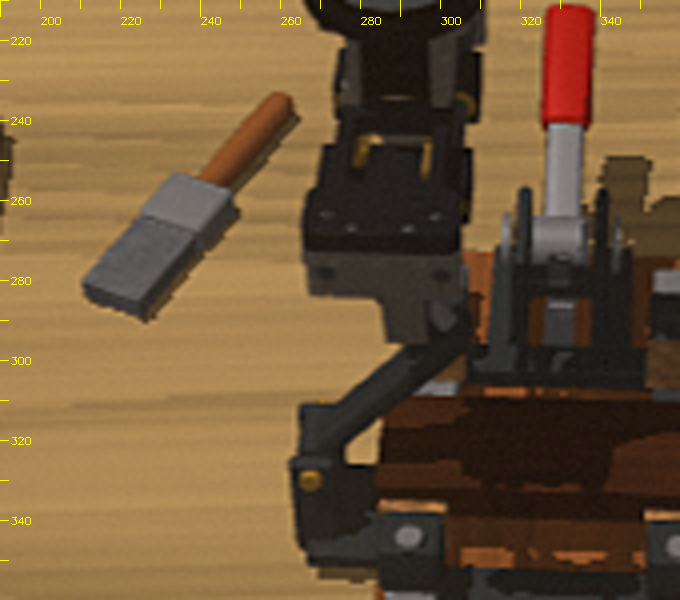

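>>> servo_tool(steps=[[0.07, 0.53, -0.262, 0, 0, 0], [0.06, 0.494, -0.325, 0, 0, 0], [0.036, 0.451, -0.383, 0, 0, 0], [0.032, 0.401, -0.435, 0, 0, 0], [0.027, 0.346, -0.481, 0, 0, 0], [0.023, 0.285, -0.52, 0, 0, 0]])

```text
t: 21.3
tool_pos: [0.6914, 0.0285, 0.1082]
ee_rot: [0.48, 0.519, 0.48, -0.519]
wrist_force: [2.8, 1.1, 2.2]
grip_width: 0.0307
```

>>> servo_tool(steps=[[0.017, 0.219, -0.55, 0, 0, 0], [0, 0, 0, 0, 0, 0]])

```text
t: 21.5
tool_pos: [0.6918, 0.0339, 0.0932]
ee_rot: [0.48, 0.519, 0.48, -0.519]
wrist_force: [5.0, 3.3, -0.8]
grip_width: 0.0309
```

```bash
python3 snap.py 14 scene
python3 - <<'E'
from h import *
crop(load("scene14"),230,210,170,150,4,"s14c")
E
```

```text
t 21.55 pos [0.6918 0.0338 0.0936] tx [-0.     0.002 -1.   ] ty [ 0.997 -0.079 -0.001] yaw_y -4.52 F [ 4.6  3.  -0.4] g 0.0309 q [-0.13  0.57  1.34  0.    1.24 -0.05]
```

View pics/s14c.png

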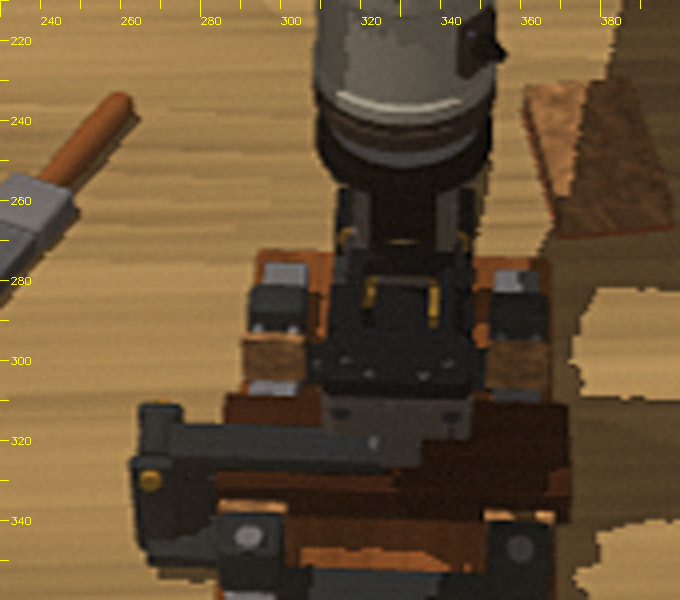

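>>> servo_tool(steps=[[0.08, 0.05, -0.06, 0, 0, 0], [0, 0, -0.06, 0, 0, 0], [0, 0, 0, 0, 0, 0]])

```text
t: 21.85
tool_pos: [0.692, 0.0341, 0.0926]
ee_rot: [-0.478, -0.518, -0.481, 0.521]
wrist_force: [-7.2, 2.6, 10.2]
grip_width: 0.031
```

>>> servo_tool(steps=[[0, 0, 0, 0, 0, 0], [0, 0, 0, 0, 0, 0], [0, 0, 0, 0, 0, 0], [0, 0, 0.5, 0, 0, 0], [0, 0, 1, 0, 0, 0], [0, 0, 1, 0, 0, 0], [-0.5, 0, 1, 0, 0, 0], [-1, 0, 0.5, 0, 0, 0], [-1, 0, 0, 0, 0, 0], [-1, 0, 0, 0, 0, 0], [-1, 0, 0, 0, 0, 0], [-1, 0, 0, 0, 0, 0]], fingers=60)

```text
t: 23.05
tool_pos: [0.5556, 0.0339, 0.1937]
ee_rot: [0.48, 0.52, 0.48, -0.519]
wrist_force: [1.1, -0.3, 0.2]
grip_width: 0.06
```

```bash
python3 snap.py 15 scene top
python3 - <<'E'
from h import *
crop(load("top15"),260,110,140,160,4,"t15c"); crop(load("scene15"),230,230,170,150,4,"s15c")
E
```

```text
t 23.15 pos [0.5544 0.0342 0.1933] tx [-0.001  0.    -1.   ] ty [ 0.997 -0.079 -0.001] yaw_y -4.53 F [1.1 0.4 0. ] g 0.0603 q [-0.16  0.13  1.68 -0.    1.33 -0.08]
```

View pics/s15c.png

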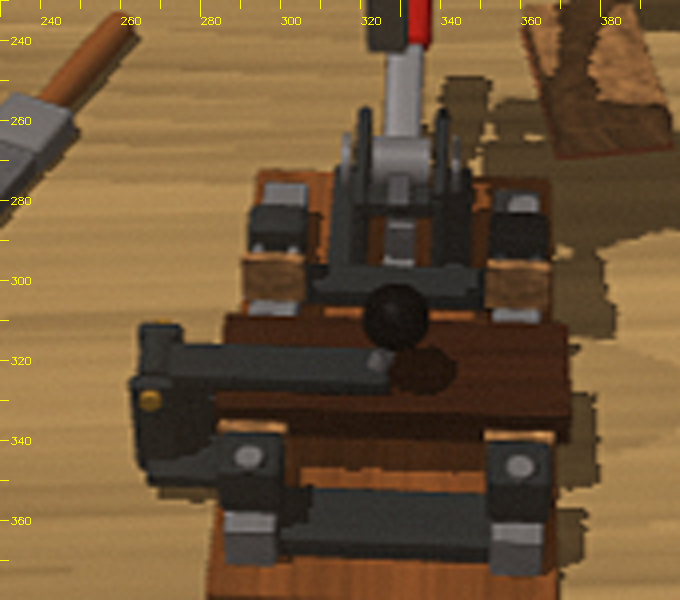

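View pics/t15c.png

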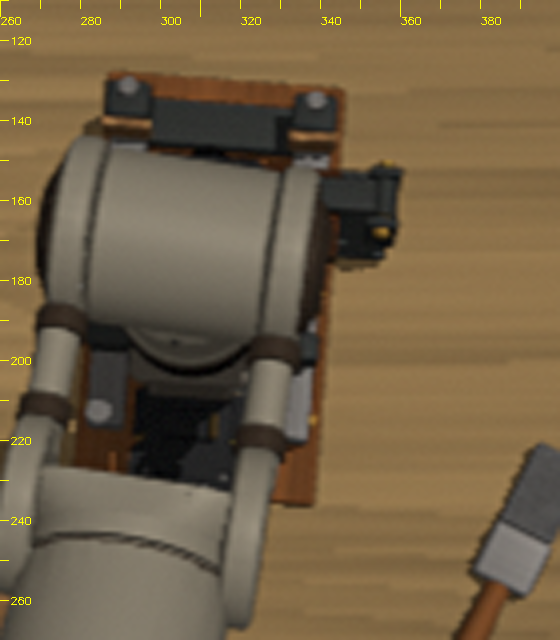

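Run:
```python
from fit import *
C=[.6345,.0342,-.0793]
sc=load("scene15")
import numpy as np
for th in(0,.06,.12):
    a=th+np.arctan2(38,115);r=.1211
    print(th,proj(sc,W(C,(.055,-.112+r*np.cos(a),.068+r*np.sin(a))))+[1.4,0])
e=np.radians(25)
def L(r,n): return (-.095-r*np.cos(e)+n*np.sin(e),0,.065+r*np.sin(e)+n*np.cos(e))
P=W(C,[L(.14,.009),L(.065,.009),L(.11,.009)]);print(P[2]);print(proj(s,P)+[1.4,0],proj(t,P)+[1.4,0])
```

```text
0 [[329.59715273 308.98261534]]
0.06 [[328.28520038 306.41562829]]
0.12 [[326.74420515 303.88145049]]
[0.4442096  0.04932174 0.11964478]
[[332.46967035 210.05861982]
 [331.3961481  240.82529154]
 [332.04675361 222.17922587]] [[304.57469135 258.79129467]
 [307.09216746 232.95145152]
 [305.59809393 248.28690018]]
```

>>> servo_tool(steps=[[-0.9, 0.15, 0, 0, 0, 0], [-0.9, 0.15, 0, 0, 0, 0], [-0.9, 0.15, 0, 0, 0, 0], [-0.9, 0.16, 0, 0, 0, 0], [-0.84, 0, -0.44, 0, 0, 0], [0, 0, -0.8, 0, 0, 0], [0, 0, -0.7, 0, 0, 0], [0, 0, 0, 0, 0, 0]], fingers=0)

```text
t: 23.95
tool_pos: [0.4446, 0.0494, 0.143]
ee_rot: [-0.479, -0.519, -0.481, 0.52]
wrist_force: [-0.0, 0.7, -0.2]
grip_width: 0.0005
```

```bash
python3 snap.py 16 scene top
python3 - <<'E'
from h import *
crop(load("top16"),260,110,140,160,4,"t16c"); crop(load("scene16"),260,150,150,200,4,"s16c")
E
```

```text
t 24.05 pos [0.4462 0.0491 0.1452] tx [ 0.001  0.    -1.   ] ty [ 0.997 -0.079  0.001] yaw_y -4.53 F [-0.6  0.7  0.6] g 0.0005 q [-0.16 -0.1   2.02  0.    1.22 -0.08]
```

View pics/s16c.png

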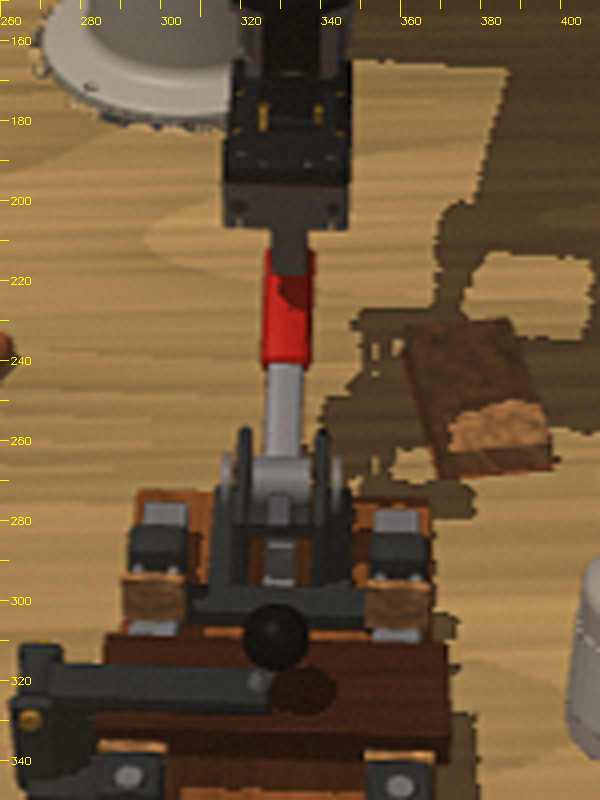

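View pics/t16c.png

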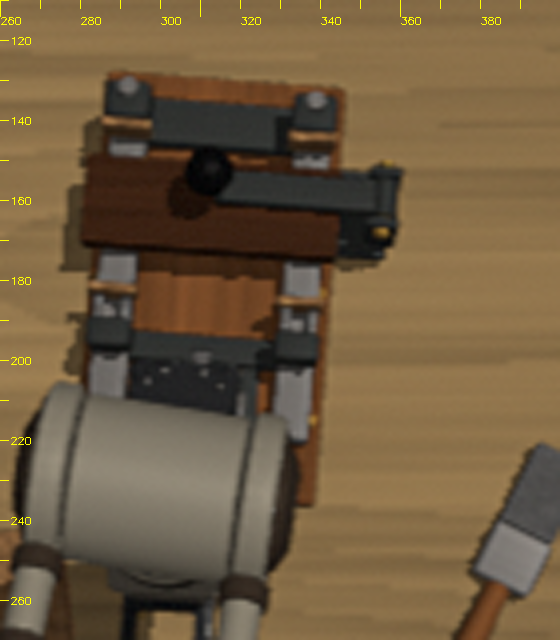

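>>> servo_tool(steps=[[0, 0, -0.5, 0, 0, 0], [0, 0, -0.6, 0, 0, 0], [0, 0, -0.6, 0, 0, 0], [0, 0, -0.4, 0, 0, 0], [0, 0, -0.2, 0, 0, 0], [0, 0, 0, 0, 0, 0]])

```text
t: 24.65
tool_pos: [0.4451, 0.0493, 0.0873]
ee_rot: [-0.479, -0.519, -0.481, 0.52]
wrist_force: [-3.3, 0.1, 5.9]
grip_width: 0.0004
```

```bash
python3 snap.py 17 scene top
python3 - <<'E'
from h import *
crop(load("scene17"),260,150,150,200,4,"s17c")
E
```

```text
t 24.75 pos [0.4453 0.0493 0.0873] tx [-0.001  0.    -1.   ] ty [ 0.997 -0.079 -0.001] yaw_y -4.52 F [-3.4 -0.5  6.2] g 0.0007 q [-0.16 -0.02  2.07 -0.    1.09 -0.08]
```

View pics/s17c.png

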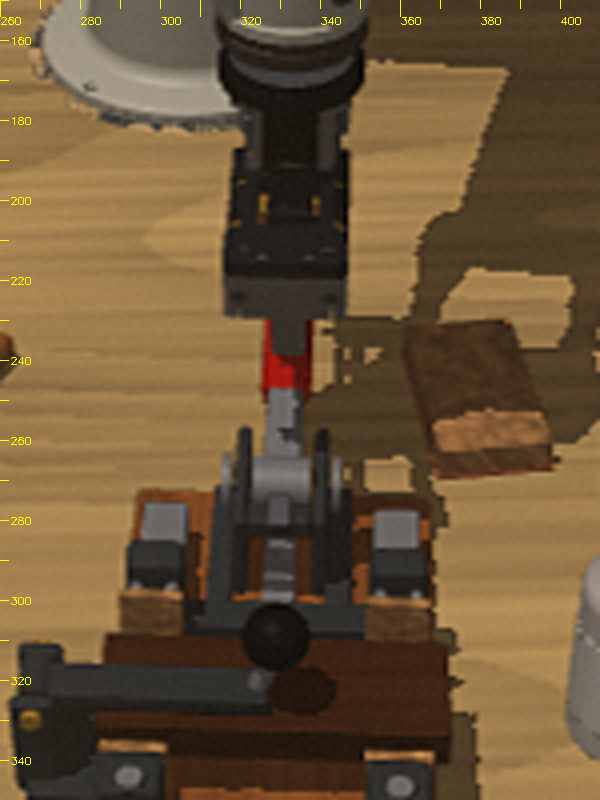

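>>> servo_tool(steps=[[0, 0, -0.1, 0, 0, 0], [0, 0, 0, 0, 0, 0]])

```text
t: 24.95
tool_pos: [0.4455, 0.0493, 0.0867]
ee_rot: [-0.479, -0.519, -0.481, 0.52]
wrist_force: [-11.6, 1.6, 23.0]
grip_width: 0.0002
```

>>> servo_tool(steps=[[0, 0, 0.6, 0, 0, 0], [0, 0, 0.9, 0, 0, 0], [0, 0, 0.9, 0, 0, 0], [0, 0, 0, 0, 0, 0], [0, 0, 0, 0, 0, 0]])

```text
t: 25.45
tool_pos: [0.4458, 0.0492, 0.1442]
ee_rot: [0.48, 0.52, 0.48, -0.519]
wrist_force: [0.1, 0.2, -0.3]
grip_width: 0.0005
```

```bash
python3 snap.py 18 scene top
python3 - <<'E'
from h import *
crop(load("scene18"),260,150,150,200,4,"s18c")
E
```

```text
t 25.55 pos [0.4446 0.0494 0.143 ] tx [-0.002  0.001 -1.   ] ty [ 0.997 -0.079 -0.002] yaw_y -4.53 F [-0.3 -0.6 -0.2] g 0.0004 q [-0.16 -0.1   2.03  0.    1.22 -0.08]
```

View pics/s18c.png

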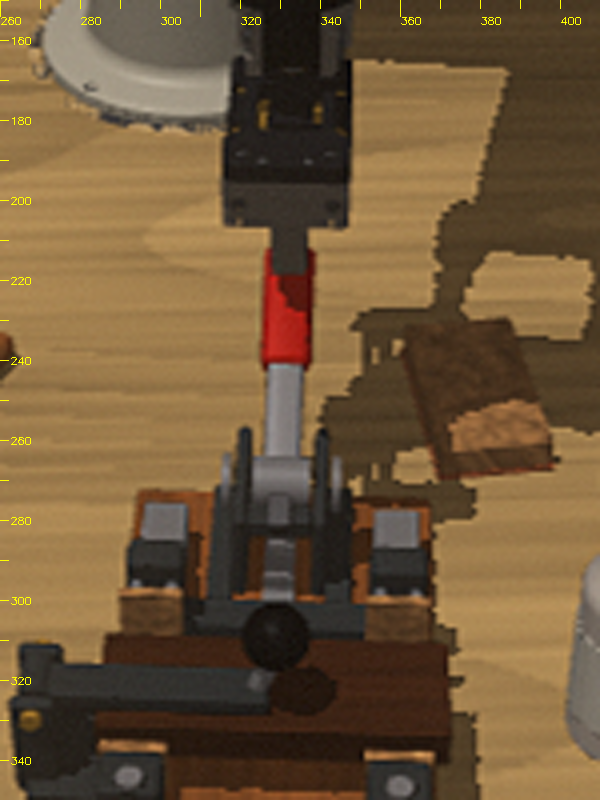

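Lever is back up (grip at rows 213–240 as before), jaw one tooth on. Stroke two.

>>> servo_tool(steps=[[0, 0, -0.5, 0, 0, 0], [0, 0, -0.6, 0, 0, 0], [0, 0, -0.6, 0, 0, 0], [0, 0, -0.4, 0, 0, 0], [0, 0, -0.2, 0, 0, 0], [0, 0, -0.1, 0, 0, 0], [0, 0, 0, 0, 0, 0], [0, 0, 0, 0, 0, 0]])

```text
t: 26.35
tool_pos: [0.443, 0.0496, 0.0866]
ee_rot: [-0.478, -0.517, -0.482, 0.521]
wrist_force: [-21.9, 1.7, 42.4]
grip_width: 0.0007
```

>>> servo_tool(steps=[[0, 0, 0.6, 0, 0, 0], [0, 0, 0.9, 0, 0, 0], [0, 0, 0.9, 0, 0, 0], [0, 0, 0, 0, 0, 0], [0, 0, 0, 0, 0, 0]])

```text
t: 26.85
tool_pos: [0.4447, 0.0494, 0.1427]
ee_rot: [-0.479, -0.519, -0.48, 0.52]
wrist_force: [0.6, -0.2, 0.2]
grip_width: 0.0
```

```bash
python3 snap.py 19 scene top
python3 - <<'E'
from h import *
crop(load("scene19"),260,210,150,170,4,"s19c")
crop(load("top19"),260,110,140,160,4,"t19c")
E
```

```text
t 26.95 pos [0.444  0.0495 0.1421] tx [-0.004  0.001 -1.   ] ty [ 0.997 -0.079 -0.004] yaw_y -4.53 F [0.9 0.2 0.7] g 0.0005 q [-0.16 -0.1   2.03  0.    1.22 -0.08]
```

View pics/s19c.png

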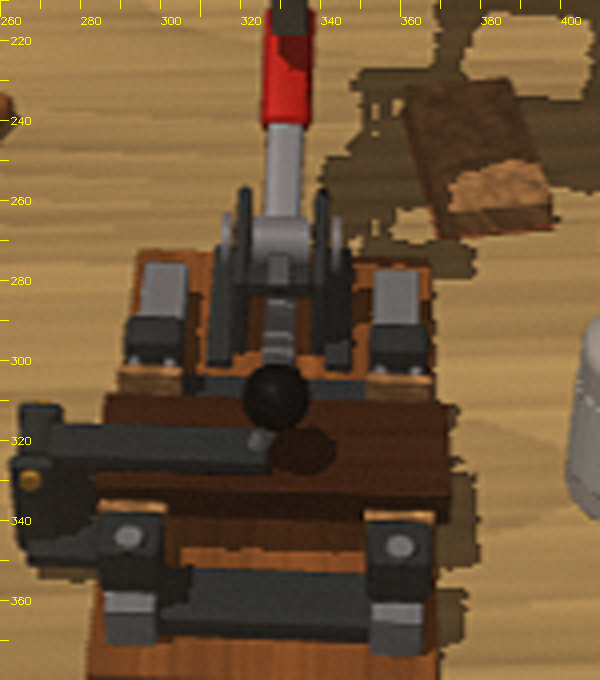

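View pics/t19c.png

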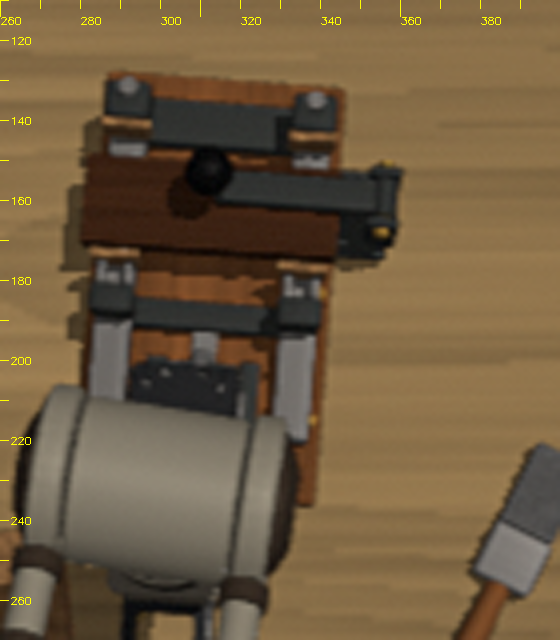

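>>> servo_tool(steps=[[0, 0, -0.5, 0, 0, 0], [0, 0, -0.6, 0, 0, 0], [0, 0, -0.6, 0, 0, 0], [0, 0, -0.4, 0, 0, 0], [0, 0, -0.2, 0, 0, 0], [0, 0, -0.04, 0, 0, 0], [0, 0, 0, 0, 0, 0]])

```text
t: 27.65
tool_pos: [0.4427, 0.0497, 0.0867]
ee_rot: [-0.478, -0.517, -0.482, 0.521]
wrist_force: [-17.6, 1.5, 32.3]
grip_width: 0.0009
```

```bash
python3 snap.py 20 scene
python3 - <<'E'
from h import *
crop(load("scene20"),260,210,150,170,4,"s20c")
E
```

```text
t 27.7 pos [0.4427 0.0496 0.0867] tx [-0.009  0.001 -1.   ] ty [ 0.997 -0.078 -0.009] yaw_y -4.47 F [-17.8   2.4  33.3] g 0.0005 q [-0.16 -0.02  2.07 -0.    1.1  -0.08]
```

View pics/s20c.png

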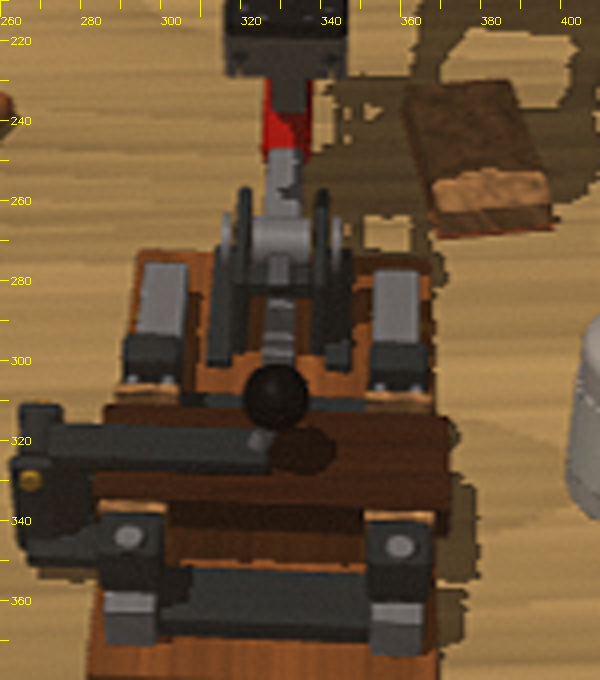

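>>> servo_tool(steps=[[0, 0, 0.54, 0, 0, 0], [0, 0, 0.9, 0, 0, 0], [0, 0, 0.9, 0, 0, 0], [0, 0, 0, 0, 0, 0], [0, 0, 0, 0, 0, 0], [0, 0, 0, 0, 0, 0]])

```text
t: 28.3
tool_pos: [0.444, 0.0495, 0.1421]
ee_rot: [-0.479, -0.519, -0.481, 0.52]
wrist_force: [0.4, -0.6, -0.5]
grip_width: 0.0002
```

>>> servo_tool(steps=[[0, 0, -0.5, 0, 0, 0], [0, 0, -0.6, 0, 0, 0], [0, 0, -0.6, 0, 0, 0], [0, 0, -0.4, 0, 0, 0], [0, 0, -0.2, 0, 0, 0], [0, 0, -0.04, 0, 0, 0], [0, 0, 0, 0, 0, 0]])

```text
t: 29.0
tool_pos: [0.4426, 0.0497, 0.0867]
ee_rot: [-0.478, -0.517, -0.482, 0.521]
wrist_force: [-17.9, 1.0, 32.4]
grip_width: 0.0011
```

```bash
python3 snap.py 21 scene top
python3 - <<'E'
from h import *
crop(load("scene21"),260,210,150,170,4,"s21c")
crop(load("top21"),260,110,140,160,4,"t21c")
E
```

```text
t 29.1 pos [0.4426 0.0497 0.0867] tx [-0.009  0.001 -1.   ] ty [ 0.997 -0.078 -0.009] yaw_y -4.47 F [-18.2   1.9  32.3] g 0.0008 q [-0.16 -0.02  2.07 -0.    1.1  -0.08]
```

View pics/s21c.png

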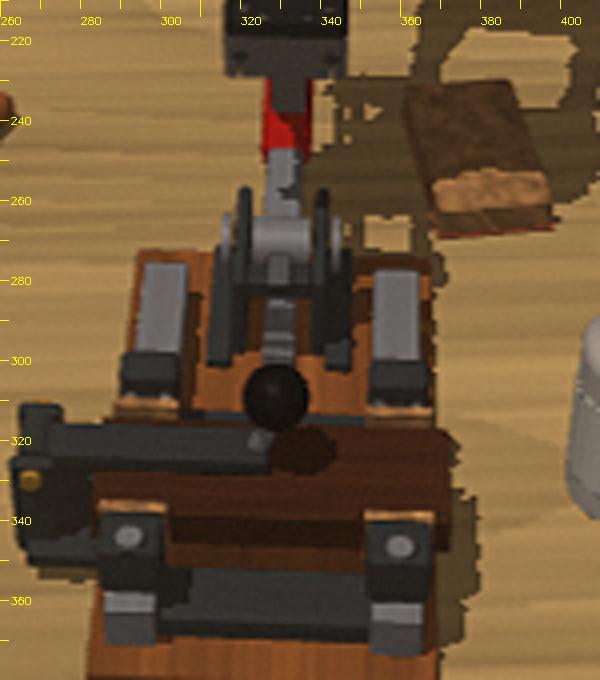

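View pics/t21c.png

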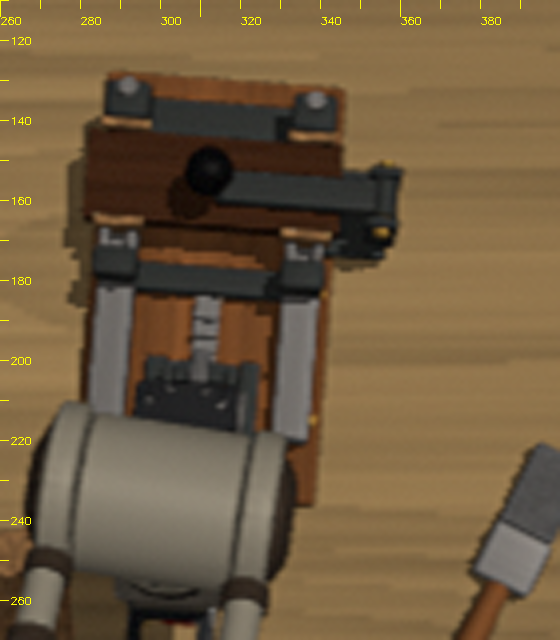

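>>> servo_tool(steps=[[0, 0, 0.54, 0, 0, 0], [0, 0, 0.9, 0, 0, 0], [0, 0, 0.9, 0, 0, 0], [0, 0, 1, 0, 0, 0], [0, 0, 1, 0, 0, 0], [0, -0.5, 1, 0, 0, 0], [0, -1, 0.5, 0, 0, 0], [0, -1, 0, 0, 0, 0], [0, -1, 0, 0, 0, 0], [0, -1, 0, 0, 0, 0], [0, -1, 0, 0, 0, 0], [0, 0, 0, 0, 0, 0]])

```text
t: 30.3
tool_pos: [0.4448, -0.0901, 0.2298]
ee_rot: [-0.478, -0.52, -0.48, 0.521]
wrist_force: [-0.9, -0.3, 0.8]
grip_width: 0.0003
```

```bash
python3 snap.py 22 scene top
python3 - <<'E'
from fit import *
sc=load("scene22");tp=load("top22")
crop(tp,260,110,140,160,4,"t22c")
C=[.6345,.0342,-.0793]
for nm,x in(("jaw pad 48mm",.0335),("pad squeezed",.030),("fence",.09)):
    print(nm,proj(tp,W(C,[(x,.062,.071),(x,-.062,.071)]))+[1.4,0])
E
```

```text
t 30.4 pos [ 0.4449 -0.0878  0.2303] tx [-0.002  0.002 -1.   ] ty [ 0.997 -0.08  -0.002] yaw_y -4.59 F [ 0.5  1.1 -0.5] g 0.0007 q [-0.46 -0.17  1.91  0.    1.41 -0.38]
jaw pad 48mm [[289.26937485 163.21839081]
 [336.35463832 166.58606145]]
pad squeezed [[289.16280225 164.5211391 ]
 [336.26028136 167.89063204]]
fence [[290.98210119 142.28194613]
 [337.87104241 145.62039814]]
```

View pics/t22c.png

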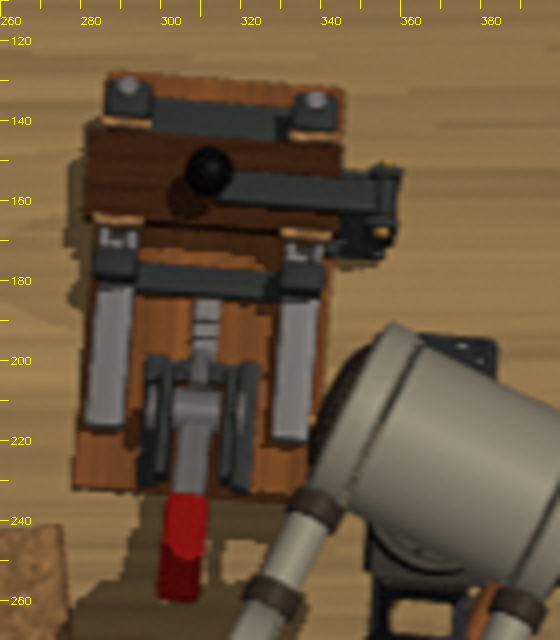

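View pics/scene22.png

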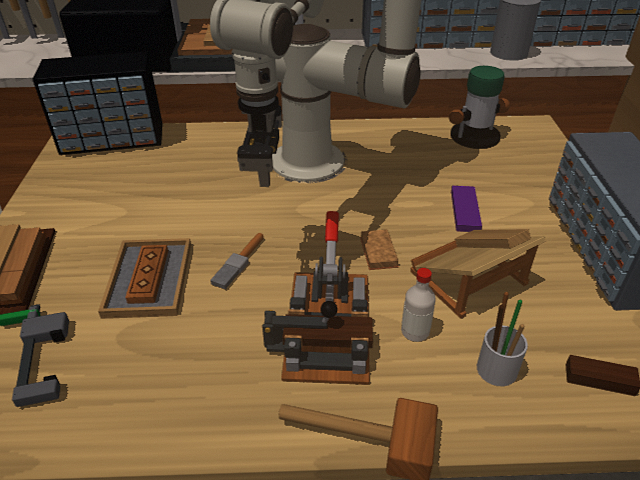

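```bash
python3 -c "
from cell import arm
print(arm.hand_in())"
```

```text
the job is handed in; nothing more can be done
None
```

I finished the changeover and handed it in at about 30 s of robot time. The hand-in gives no verdict, so what follows rests on my own last checks.

- **Plaque:** it was lifted out and laid flat in the tray near the middle, and let go. The last scene picture shows it still there.
- **Walnut blank:** it came off the rack and was laid flat and square across both rails. After the strokes it sits against both fence stubs.
- **Keeper:** it was swung down by its ball knob, and the bar lies flush on the blank. The ball matched the position expected for a level arm to within about a pixel.
- **Lever:** I made four strokes, each pressed until the force at the stop rose to between 23 and 42 N. The lever is back up. The jaw pads are within half a pixel of where four teeth with a 3.5 mm squeeze should put them.
- **Bystanders:** the pale blank, glue bottle, sanding block and brush look unmoved, and the robot stands clear.

**Disagreements:**
- **Camera offset:** both cameras read about 1.4 px to the right of the model and the gripper. I subtracted that throughout, and the ball knob's position then agreed between the two cameras to 0.2 mm.
- **Stop force:** the second stroke peaked at 42 N at the wrist, through the fingertips, so I pressed less deep on strokes three and four (about 32 N).

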